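# Clear the pinning jig and hold a printing block against its sprung bar

## Robot

A 6-joint arm with a two-finger parallel gripper is mounted at the origin on a cart in front of the work surface, level with it; the furniture and walls round the work are solid. World frame = base frame: x ahead of the robot, y to its left, z up, the work surface at z = 0. Lengths are in mm, angles in rad, forces in N, time in s.
With the tool pointing down it reaches from about 350 to 875 mm from the base axis. Payload 4.2 kg.
Tool frame: the origin (TCP) lies midway between the tips of the shut fingers; the grasp point (between the pads) lies 19 mm behind it; z points along the fingers, y is the direction in which the jaws open and shut (so a half turn about z gives the same grasp; the last joint's range is limited). The gripper opens to 85 mm and grips with 20 to 120 N. Pads are 22 mm wide; open, the fingers measure 114 mm over their backs; the gripper's body (76 mm by 85 mm) begins 54 mm behind the grasp point. The pads swing forward as they close: fully open they stand 13 mm farther back than shut.
Start: joints at [-0.967, 0.385, 0.008, 0, -1.194, -0.259], TCP at [211.27, -588.187, 204.312] pointing down, gripper open.
Joint ranges: [-3.14, 3.14], [-1.21, 2.06], [-1.07, 1.41], [-3.16, 2.05], [-2.99, -0.16], [-3.1, 3.1]. Speed limits (rad/s): [2.79, 2.79, 3.14, 3.14, 3.14, 3.14].

## Interface

Orientations are given as a unit quaternion [x, y, z, w].
In Python, from bench import arm gives the robot as it stands.
- The arm moves only by the tool servo_tool, never from a script. Its argument "rows" is a list of rows, each an object of numbers: "fingers": the finger opening in cm, from 0 to 8.54; "x", "y", "z": the shift along the tool's x, y, z in cm; "turn": the turn about the tool's z in degrees. A call has 1 to 10 rows; each row shifts and turns the commanded pose from where the row before left it, along the tool's axes as they then stand; what a row does not reach is not made up. A row lasts 1/12 s, in which the tool goes at most 41.7 mm and 7.16 degrees, less where a joint would pass 70% of its speed; a pose out of reach is approached as far as the arm can. A call is refused whole if a number of a shift passes 4.17 or a number of a turn 7.16, either way. A call with a gripper value outside its range is refused whole. The fingers move at their own pace and stop on an object; the grip force is fixed at half the most. Time passes only in rows, so rows that do not move let the fingers close. It gives the time, the measured TCP pose, the force and the opening at its end, in the units of the state.
- arm.read_state(): the state, without advancing time (a new reading comes with each control period).
- arm.get_image(name): name is "scene" or "side" or "wrist"; returns (picture, depth): 420x560x3 uint8, red, green, blue; 420x560 float32, mm along the optical axis (not along the pixel's ray), 0 where there is no reading.
- arm.camera_model(name): a dict with "fx", "fy", "cx", "cy" (pixels), "pose" (4x4, takes a point from camera to world coordinates). Camera axes: x right, y down, z forward; pixel columns grow to the right and rows downward; lengths in mm; the calibration is good to about 2 mm. A picture is of the moment at which its call begins: read the wrist's pose just before it. camera_model takes no time and is no camera call; for the wrist camera it gives the pose at the moment of the call.
- arm.job_done(): hands the job in, once; it reports no verdict.
The state is a dict: "clock": time; "joints": joint angles; "joint_vel": joint speeds; "joint_efforts": joint torques, N m; "position": TCP position; "ee_rot": TCP orientation; "contact_force": force on the tool from outside, world axes, zero at the start; "wrist_torque": the same for the moment, N m; "gripper_width": finger opening in mm.
Only numpy, scipy, OpenCV 4.12 (cv2) and the standard library are available. Lean on these libraries where they do the work, as an engineer would, in place of code of your own. Each camera call takes 0.05 s, during which the arm holds its last target.

## Task

Clear the two wooden offcuts off the bed of the pinning jig into the bowl beside it. Then lay the printing block flat on the bed, plate up, push one narrow end flush against the middle of the jig's sprung bar with a steady 10 N or so (the bar's pointer then stands over the gauge's black field), and finish while still holding it pressed there, as a third hand while I drive its tacks. Leave the other things alone.

Things in the scene. Friction and masses are not known exactly. Their poses are not given: they have to be found in the camera images.
- jig: pinning jig, fixed: plywood bed 280 x 150 mm, top 12 mm above the bench. Origin on the bench, 130 mm from the bed's near end, midway across; x along the bed to the sprung bar (away from the robot), y across to the left, z up. The bed runs from x = -130 to +150 mm, y = -75 to +75 mm; behind the bar, from x = 115 mm on, stands a fixed carrier, its top 46 mm above the bench
- sprung_bar: dark wooden bar across the jig, 122 mm long (y), 18 thick (x), top 31 mm above the bed; a brass line marks its middle. Origin: middle of its near face, at the bed's top; axes as the jig's. Slides only along jig x; at rest its origin is at jig x = +60 mm. Spring 500 N/m, no preload: 10 N when pushed back 20 mm; hard stop at 35 mm
- gauge (a point): middle of the 12 mm long black field of the gauge, an aluminium strip on the bed at the left end of the bar; the steel pointer pin on the bar's left end (9 mm behind the bar's near face) stands over this point when the bar is pushed back 20 mm
- print_block: the printing block: a light wooden mount with a grey relief plate and four started tacks on top, 100 mm long (its x) x 50 mm wide (its y) x 29 mm high, about 120 g. Origin at the centre of its underside, z up. It lies on the bench at the left or the right of the jig, its long axis roughly pointing away from the robot
- offcut_step: a stepped wooden offcut on the bed, 40 mm long (its x) x 26 mm wide (its y), 12 mm high on its +y half and 22 mm high on its -y half, about 15 g; origin at the centre of its underside, z up
- offcut_plain: a plain wooden offcut on the bed, 34 mm long (its x) x 24 mm wide (its y) x 22 mm high, about 15 g; origin at the centre of its underside, z up
- scrap_bowl: the round open bowl for scraps, loose on the bench at the other side of the jig: 178 mm across the rim, 76 mm high, inside floor about 6 mm up and 100 mm across, walls sloping out; the only bowl beside the jig (others stand fixed at the back of the bench). Origin at the centre of its underside, z up
- masking_tape: a roll of masking tape 96 mm across, 25 mm high, right of the jig; to be left alone
- gouge: a carving gouge with a round wooden handle, 137 mm long, 25 mm high, right of the jig; to be left alone
- sanding_block: a cork sanding block 42 x 72 x 30 mm, near the robot, left of the jig's near end; to be left alone

How it is judged:
By the outcome, as a careful person would: the job done as asked, in the order asked, and still so for the second after the job is handed in, while the arm keeps its last pose, push and grip.
It also fails if it takes over 72 s, if anything falls off the work surface, if the arm or the gripper's body presses on something with over 40 N, if the wrist force passes 120 N, or if a joint passes its speed limit or range.

## Working session

There is one attempt and no reset: what is moved stays moved. The work goes in short steps, Python scripts to look and compute and a tool call to move; the robot and the scene stay as the last step left them, time stands still between calls to the robot, and variables do not carry over. Pictures are saved under pics/ and viewed, and the job is handed in when it is done.

Besides the shell and the picture viewer there is one more tool, called after "Emit:" by a JSON object that holds its "op" and its "data", one argument or row to a line. servo_tool: Moves the arm, as the interface text tells. Its arguments: {"type":"object","properties":{"rows":{"type":"array","items":{"type":"object","properties":{"fingers":{"type":"number"},"x":{"type":"number"},"y":{"type":"number"},"z":{"type":"number"},"turn":{"type":"number"}}}}},"required":["rows"]}

```bash
mkdir -p pics; ls; cat > h.py <<'E'
import numpy as np, cv2
from bench import arm
def snap(name,tag):
    m=arm.camera_model(name); im,d=arm.get_image(name)
    cv2.imwrite(f'pics/{tag}.png',im[:,:,::-1]); np.savez(f'pics/{tag}.npz',im=im,d=d,P=m['pose'],k=[m['fx'],m['fy'],m['cx'],m['cy']])
def cloud(tag):
    f=np.load(f'pics/{tag}.npz'); d=f['d'];fx,fy,cx,cy=f['k'];P=np.array(f['P'])
    v,u=np.mgrid[:d.shape[0],:d.shape[1]]
    c=np.stack([(u-cx)/fx*d,(v-cy)/fy*d,d],-1)
    w=c@P[:3,:3].T+P[:3,3]; w[d<=0]=np.nan
    return w,f['im']
def topview(tag,x0,x1,y0,y1,s=2,zmax=300):
    pass
E
python3 - <<'E'
from h import *
print(arm.read_state())
for n in ['scene','side']: snap(n,n+'0'); print(arm.camera_model(n)['pose'])
a=cv2.imread('pics/scene0.png')
E
```

```text
pics
{'clock': 0.0, 'joints': array([-9.67399630e-01,  3.85525362e-01,  6.62702988e-03, -4.77399152e-04,
       -1.19400712e+00, -2.58607226e-01]), 'joint_vel': array([-0.00077168,  0.00038182, -0.00140904, -0.00051456,  0.00059965,
       -0.00085217]), 'joint_efforts': array([ 9.40883037e-04, -3.92291164e+01,  1.88401204e+01,  4.18608829e+00,
       -4.60789364e-03,  1.29660225e-05]), 'position': array([ 211.04466372, -587.60610424,  203.24415785]), 'ee_rot': array([-1.71455222e-01,  9.85191324e-01,  1.05081042e-03, -2.39004252e-04]), 'contact_force': array([-1.01570064,  0.72895556, -0.40540319]), 'wrist_torque': array([-0.00966331, -0.02190142, -0.03011299]), 'gripper_width': 85.4255317681866}
[[-8.96327032e-01 -2.67938577e-01  3.53280016e-01  8.08019217e+01]
 [-4.43389387e-01  5.45094698e-01 -7.11531884e-01  8.46405906e+02]
 [-1.92422302e-03 -7.94405872e-01 -6.07384235e-01  8.47143135e+02]
 [ 0.00000000e+00  0.00000000e+00  0.00000000e+00  1.00000000e+00]]
[[-9.99999888e-01 -3.39334429e-04  3.30444683e-04  5.55484708e+02]
 [-4.70863029e-04  6.36685896e-01 -7.71123108e-01  9.75210926e+02]
 [ 5.12791504e-05 -7.71123177e-01 -6.36685985e-01  9.16682608e+02]
 [ 0.00000000e+00  0.00000000e+00  0.00000000e+00  1.00000000e+00]]
```

View pics/scene0.png

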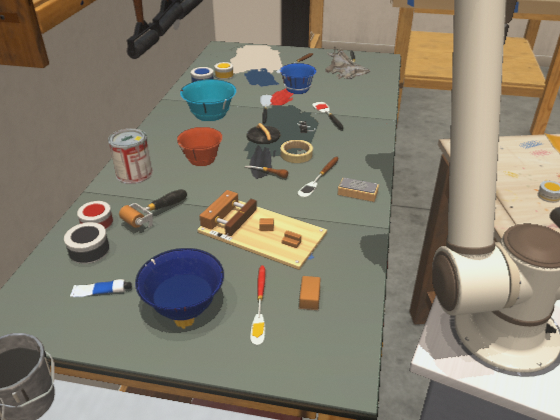

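View pics/side0.png

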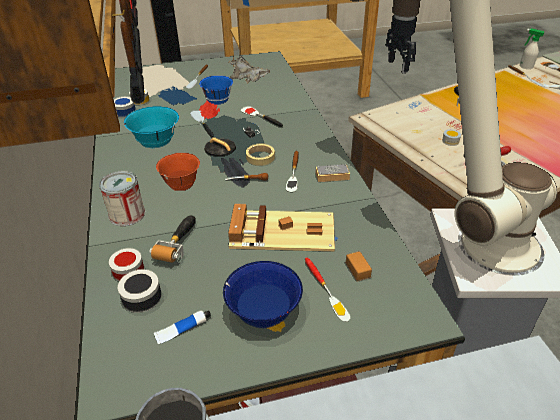

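The pictures show the jig in the middle (scene ~(265,232)) with two offcuts at (267,224) and (291,239). The blue bowl is to its left at (181,288). The print block is on the right at (358,189), grey plate up. The tape is at (297,151), the gouge at (268,171) and the cork block at (310,291). Next I'll make an ortho map.

```bash
cat >> h.py <<'E'
def ortho(tags,out,x0,x1,y0,y1,s=1.0,hm=False):
    # image: up = +x, left=+y ; s px/mm
    H=int((x1-x0)*s);W=int((y1-y0)*s)
    I=np.zeros((H,W,3),np.uint8);Z=np.full((H,W),-1e9)
    for t in tags:
        w,im=cloud(t); p=w.reshape(-1,3);c=im.reshape(-1,3)
        o=np.isfinite(p[:,0])&(p[:,2]<150)
        p=p[o];c=c[o]
        r=((x1-p[:,0])*s).astype(int);q=((y1-p[:,1])*s).astype(int)
        o=(r>=0)&(r<H)&(q>=0)&(q<W);p,c,r,q=p[o],c[o],r[o],q[o]
        i=np.argsort(p[:,2])
        m=p[i,2]>Z[r[i],q[i]]
        I[r[i][m],q[i][m]]=c[i][m];Z[r[i][m],q[i][m]]=p[i,2][m]
    k=np.ones((3,3),np.uint8)
    J=cv2.dilate(I,k); I=np.where((Z<-1e8)[...,None],J,I)
    cv2.imwrite(out,I[:,:,::-1]); return I,Z
E
python3 - <<'E'
from h import *
I,Z=ortho(['scene0','side0'],'pics/or0.png',300,900,-350,400,1.0)
w,im=cloud('side0')
for (u,v) in [(285,222),(314,229),(333,168),(358,262),(238,225),(262,225),(262,293),(300,235),(150,290)]: print(u,v,w[v,u].round(1))
w,im=cloud('scene0')
for (u,v) in [(267,221),(292,237),(358,186),(310,285),(219,205),(240,217),(181,290)]: print(u,v,w[v,u].round(1))
E
```

```text
285 222 [573.8 -54.5  35.8]
314 229 [495.5 -38.6  24.6]
333 168 [ 426.6 -321.5   29.7]
358 262 [391.1  95.1  33.3]
238 225 [698.3 -29.7  46.5]
262 225 [634.6 -30.4  46. ]
262 293 [625.3 188.6  24.4]
300 235 [533.2 -29.1  11.4]
150 290 [880.1 203.4  51.4]
267 221 [568.4 -60.7  35.1]
292 237 [492.1 -40.6  28.2]
358 186 [ 426.1 -310.    26.4]
310 285 [389.6  87.2  30.5]
219 205 [697.6 -52.6  46.2]
240 217 [629.6 -37.7  42.4]
181 290 [627.5 216.3  26.6]
```

View pics/or0.png

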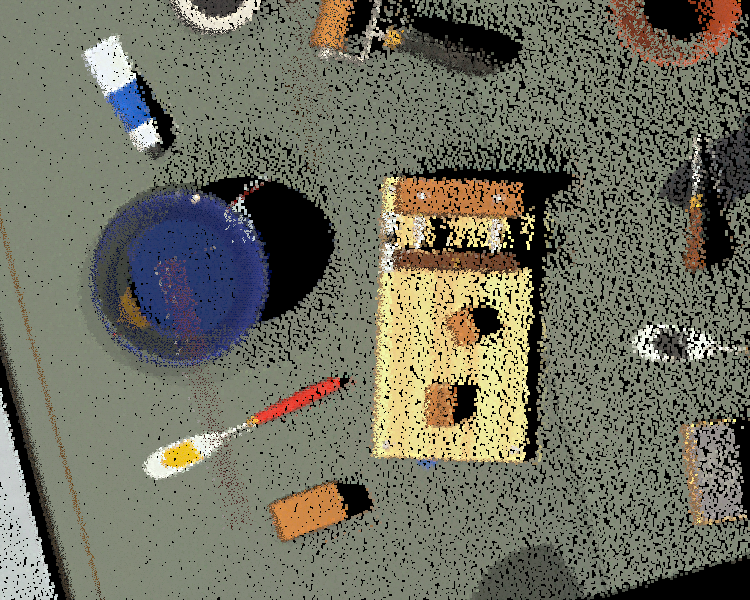

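```bash
cat > fit.py <<'E'
from h import *
import sys
def rect(p):
    (c,s,a)=cv2.minAreaRect(p[:,:2].astype(np.float32)); return np.round(c,1),np.round(s,1),round(a,1)
def sel(w,x0,x1,y0,y1,z0,z1):
    p=w.reshape(-1,3);o=(p[:,0]>x0)&(p[:,0]<x1)&(p[:,1]>y0)&(p[:,1]<y1)&(p[:,2]>z0)&(p[:,2]<z1);return p[o]
E
python3 - <<'E'
from fit import *
for t in ['scene0','side0']:
    w,_=cloud(t)
    print(t)
    for n,b in dict(bed=(420,760,-150,40,7,16),block=(360,500,-380,-240,20,36),carrier=(660,740,-140,40,40,52),bar=(610,660,-140,40,38,48),off1=(540,620,-100,-25,28,40),off2=(460,530,-100,-10,19,40),bowl=(500,760,100,330,66,84)).items():
        p=sel(w,*b); print(n,len(p),rect(p),p.mean(0).round(1), np.percentile(p[:,2],[5,50,95]).round(1))
    p=sel(w,300,800,-200,50,-20,5); print(np.percentile(p[:,2],[5,50,95]).round(1))
E
python3 - <<'E'
import cv2,numpy as np
for t,b in [('scene0',(190,190,340,270)),('side0',(215,190,345,260)),]:
    a=cv2.imread(f'pics/{t}.png')[b[1]:b[3],b[0]:b[2]]
    cv2.imwrite(f'pics/c_{t}.png',cv2.resize(a,None,fx=5,fy=5,interpolation=cv2.INTER_CUBIC))
E
```

```text
scene0
bed 3323 (array([579.1, -53.7]), array([157.5, 279.7]), 87.9) [551.2 -41.5  11.7] [ 8.6 11.8 14.7]
block 463 (array([ 428.6, -313.1]), array([101.3,  55.7]), 6.5) [ 426.4 -309.6   26.7] [21.2 27.1 30.1]
carrier 467 (array([701.9, -56.5]), array([128.3,  38. ]), 87.3) [700.5 -52.8  45.4] [41.6 45.6 48.3]
bar 252 (array([638.9, -55. ]), array([124. ,  22.4]), 88.1) [638.1 -51.   42.3] [39.2 42.2 45.3]
off1 110 (array([572.1, -61.8]), array([34.1, 29.1]), 22.4) [571.4 -60.4  33.1] [28.6 33.5 36.1]
off2 203 (array([493.2, -38.4]), array([30.7, 42. ]), 80.6) [493.1 -38.4  27.8] [20.4 26.8 35.6]
bowl 1043 (array([621.3, 221.8]), array([178.1, 178.5]), 55.1) [633.8 210.3  71. ] [67.  71.1 74.4]
[-3.  -0.1  2.9]
side0
bed 2685 (array([600.4, -56.1]), array([156.4, 318.6]), 87.6) [560.9 -43.   12.4] [ 9.1 12.5 15.2]
block 344 (array([ 428.5, -317.5]), array([101.3,  58.3]), 5.6) [ 429.6 -310.9   27.6] [22.4 27.8 32. ]
carrier 406 (array([701.9, -59.7]), array([126.9,  37.5]), 87.5) [702.8 -55.4  46.3] [42.7 46.4 49.3]
bar 204 (array([640. , -56.3]), array([125.2,  18.7]), 87.9) [639.7 -52.6  43.2] [39.9 43.3 46.1]
off1 90 (array([572.8, -63.1]), array([34.5, 29.2]), 23.2) [572.6 -61.9  33.8] [29.4 33.9 37.8]
off2 157 (array([495.4, -40.4]), array([32.6, 38.1]), 89.8) [495.7 -39.4  28.3] [20.9 27.3 36.3]
bowl 948 (array([621.2, 219.7]), array([176.8, 177.4]), 71.6) [623.  204.1  71.2] [66.7 71.4 74.8]
[-2.4  0.8  3.8]
```

View pics/c_side0.png

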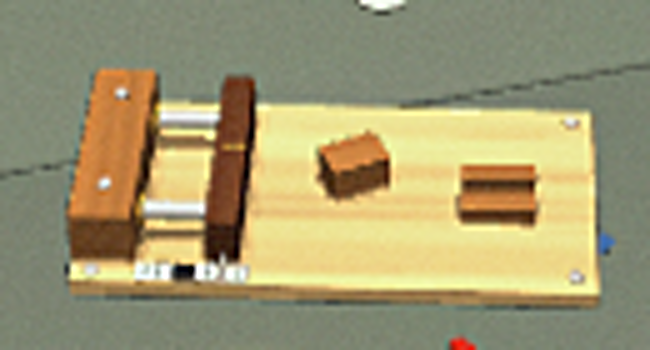

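View pics/c_scene0.png

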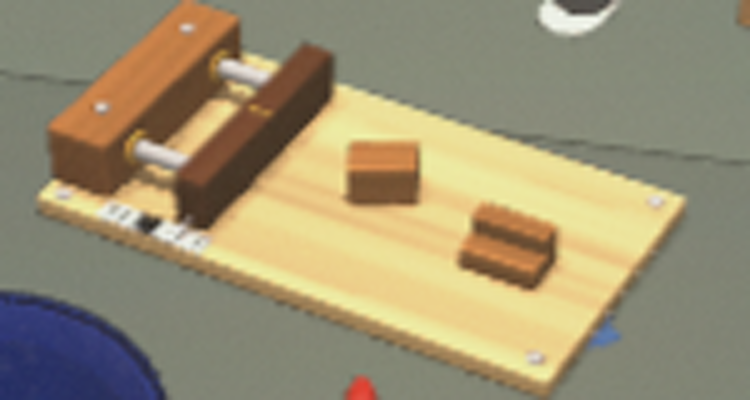

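Emit:
{"op": "servo_tool", "data": {
  "rows": [
    {"turn":6.57},
    {"turn":6.57},
    {"turn":6.56},
    {"x":-2.4,"y":3.5,"z":-0.5},
    {"x":-2.4,"y":3.5,"z":-0.5},
    {"x":-2.4,"y":3.5,"z":-0.5},
    {"x":-2.4,"y":3.5,"z":-0.5},
    {"x":-2.4,"y":3.5,"z":-0.5},
    {"x":-2.4,"y":3.5,"z":-0.5},
    {"x":-2.4,"y":3.5,"z":-0.5}
  ]
}}

```text
invalid input at $.rows[0]: expected keys fingers, x, y, z, turn
```

Emit:
{"op": "servo_tool", "data": {
  "rows": [
    {"x":-1.5,"y":3},
    {}
  ]
}}

```text
invalid input at $.rows[0]: expected keys fingers, x, y, z, turn
```

```bash
python3 - <<'E'
from h import *
snap('wrist','w1')
s=arm.read_state();print(s['position'],s['ee_rot'],s['joints'],s['contact_force']);print(arm.camera_model('wrist'))
E
```

```text
[ 211.11915634 -587.74129554  203.46227898] [-1.71487075e-01  9.85185998e-01  8.33836289e-04 -1.94536434e-04] [-9.67371014e-01  3.85397084e-01  6.94555694e-03 -3.69274968e-04
 -1.19402250e+00 -2.58611219e-01] [ 0.12748396 -0.96963616  0.6665453 ]
{'fx': 321.9805958231603, 'fy': 321.9805958231603, 'cx': 280.14545808086655, 'cy': 202.60316758916719, 'pose': array([[-3.38502439e-01,  9.04761792e-01,  2.58499902e-01,
         1.45689865e+02],
       [ 9.40964655e-01,  3.25107099e-01,  9.42915236e-02,
        -6.11396945e+02],
       [ 1.27121463e-03,  2.75157182e-01, -9.61398413e-01,
         3.73036224e+02],
       [ 0.00000000e+00,  0.00000000e+00,  0.00000000e+00,
         1.00000000e+00]])}
```

View pics/w1.png

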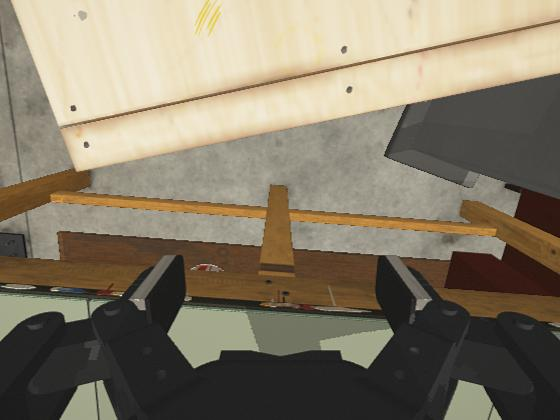

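Emit:
{"op": "servo_tool", "data": {
  "rows": [
    {"fingers":8.5,"x":0,"y":0,"z":0,"turn":6.57},
    {"fingers":8.5,"x":0,"y":0,"z":0,"turn":6.57},
    {"fingers":8.5,"x":0,"y":0,"z":0,"turn":6.56},
    {"fingers":8.5,"x":-2.4,"y":3.5,"z":-0.5,"turn":0},
    {"fingers":8.5,"x":-2.4,"y":3.5,"z":-0.5,"turn":0},
    {"fingers":8.5,"x":-2.4,"y":3.5,"z":-0.5,"turn":0},
    {"fingers":8.5,"x":-2.4,"y":3.5,"z":-0.5,"turn":0},
    {"fingers":8.5,"x":-2.4,"y":3.5,"z":-0.5,"turn":0},
    {"fingers":8.5,"x":-2.4,"y":3.5,"z":-0.5,"turn":0},
    {"fingers":8.5,"x":-2.4,"y":3.5,"z":-0.5,"turn":0}
  ]
}}

```text
clock: 0.98
position: [375.4, -347.2, 238.6]
ee_rot: [-0.0, 1.0, 0.0, -0.0]
contact_force: [1.0, -0.1, 0.4]
gripper_width: 84.9
```

Emit:
{"op": "servo_tool", "data": {
  "rows": [
    {"fingers":8.5,"x":-1.5,"y":3,"z":0,"turn":0},
    {"fingers":8.5,"x":0,"y":0,"z":0,"turn":0},
    {"fingers":8.5,"x":0,"y":0,"z":0,"turn":0}
  ]
}}

```text
clock: 1.23
position: [390.5, -317.6, 238.5]
ee_rot: [-0.002, 1.0, 0.0, 0.0]
contact_force: [-0.5, 0.5, -0.3]
gripper_width: 85.1
```

```bash
python3 - <<'E'
from h import *
snap('wrist','w1')
s=arm.read_state();print(s['position'],s['ee_rot'],s['joints'],s['contact_force']);print(arm.camera_model('wrist')['pose'])
E
```

```text
[ 389.93795046 -318.5968353   238.34501431] [-1.29830537e-03  9.99999141e-01  4.78925836e-05 -1.72161776e-04] [-3.62090751e-01  1.52297588e-01 -2.26342985e-01  3.53573632e-05
 -1.19251164e+00 -1.20612203e+00] [ 0.20094594 -0.28063308 -0.2335363 ]
[[-3.27355194e-03  9.61405885e-01  2.75114538e-01  3.20370109e+02]
 [ 9.99994570e-01  3.25137047e-03  5.36676368e-04 -3.18545559e+02]
 [-3.78535464e-04  2.75114801e-01 -9.61411308e-01  4.07929748e+02]
 [ 0.00000000e+00  0.00000000e+00  0.00000000e+00  1.00000000e+00]]
```

View pics/w1.png

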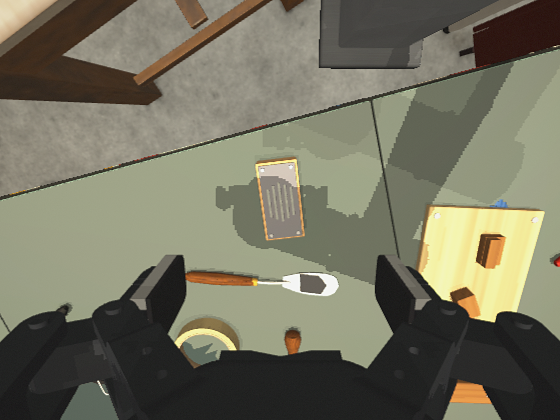

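The wrist view shows the block at (280,200), plate up with four tacks. Part of the jig shows at right with both offcuts, at (490,250) and (466,300). I'll fit the block from this depth.

```bash
python3 - <<'E'
from fit import *
w,im=cloud('w1')
for n,b in dict(block=(360,500,-380,-240,20,36),off2=(450,530,-90,0,19,40),off2hi=(450,530,-90,0,30,40),off1=(535,600,-110,-20,28,40)).items():
    p=sel(w,*b); print(n,len(p),rect(p),p.mean(0).round(1), np.percentile(p[:,2],[5,50,95]).round(1))
p=sel(w,360,520,-300,-200,-20,5); print(np.percentile(p[:,2],[5,50,95]).round(1))
for t in ['w1']:
  w,_=cloud(t)
  for (u,v) in [(262,168),(291,163),(268,237),(300,234)]: print(w[v,u].round(1))
E
```

```text
block 3144 (array([ 428.4, -316.7]), array([100.2,  50. ]), 7.3) [ 425.5 -316.8   27.4] [24.2 27.8 29.2]
off2 688 (array([494.4, -41.4]), array([27.3, 40.9]), 88.6) [492.6 -46.1  28.8] [20.8 30.3 34.6]
off2hi 346 (array([494.2, -47.9]), array([14.3, 40.9]), 88.5) [493.9 -48.4  33.5] [31.5 33.6 34.9]
off1 350 (array([572.4, -64.6]), array([35.9, 23.9]), 23.1) [567.6 -64.4  33.2] [29.8 33.5 34.8]
[-1.4 -0.1  1.2]
[ 386.9 -339.1   28.5]
[ 381.1 -304.6   26.3]
[ 475.7 -332.5   26.7]
[ 471.3 -291.9   27. ]
```

Emit:
{"op": "servo_tool", "data": {
  "rows": [
    {"fingers":8.5,"x":0,"y":3.9,"z":0,"turn":0},
    {"fingers":8.5,"x":0,"y":3.9,"z":0,"turn":0},
    {"fingers":8.5,"x":0,"y":3.9,"z":0,"turn":0},
    {"fingers":8.5,"x":0,"y":3.9,"z":0,"turn":0},
    {"fingers":8.5,"x":0,"y":3.9,"z":0,"turn":0},
    {"fingers":8.5,"x":0,"y":3.9,"z":0,"turn":0},
    {"fingers":8.5,"x":-2,"y":3,"z":0,"turn":0},
    {"fingers":8.5,"x":-2,"y":0,"z":0,"turn":0},
    {"fingers":8.5,"x":-2,"y":0,"z":0,"turn":0},
    {"fingers":8.5,"x":0,"y":0,"z":0,"turn":0}
  ]
}}

```text
clock: 2.12
position: [452.4, -55.4, 237.9]
ee_rot: [-0.0, 1.0, -0.0, 0.0]
contact_force: [0.5, -0.1, -0.0]
gripper_width: 85.2
```

```bash
python3 - <<'E'
from fit import *
snap('wrist','w2')
s=arm.read_state();print(s['position'],s['ee_rot'],s['joints'])
w,im=cloud('w2')
for n,b in dict(off2=(450,530,-90,0,19,40),off2hi=(450,530,-90,0,31,38),off2lo=(450,530,-90,0,20,28),off1=(535,610,-110,-20,29,40),bar=(610,660,-140,40,38,48),carrier=(660,740,-140,40,40,52),bed=(420,600,-150,40,7,16)).items():
    p=sel(w,*b); print(n,len(p),rect(p),p.mean(0).round(1), np.percentile(p[:,2],[5,50,95]).round(1))
E
```

```text
[450.52027678 -55.82263325 237.6425217 ] [ 4.32916782e-04  9.99999511e-01 -2.50806675e-04 -8.52846734e-04] [ 2.36504693e-01  6.38235413e-02 -3.30430844e-01  9.44049639e-05
 -1.17831772e+00 -1.80820304e+00]
off2 689 (array([494.3, -40.5]), array([25.8, 39.9]), 89.4) [493.1 -41.   28.8] [22.7 31.  34.7]
off2hi 345 (array([494. , -47.1]), array([39. , 12.3]), 0.2) [493.7 -47.2  33.8] [32.4 33.8 35. ]
off2lo 335 (array([494.3, -40.5]), array([25.8, 39.9]), 89.4) [492.9 -34.7  23.8] [22.1 23.8 25.4]
off1 481 (array([572.5, -64.2]), array([34.2, 24.5]), 23.4) [571.4 -64.1  33.6] [31.6 33.8 35. ]
bar 1228 (array([639.3, -56.9]), array([120.6,  19.7]), 87.8) [637.9 -57.2  42.4] [39.5 42.6 43.9]
carrier 804 (array([693. , -59.8]), array([122. ,  16.6]), 87.8) [689.4 -62.1  44.6] [40.8 45.2 46.8]
bed 12107 (array([521.5, -52.9]), array([150.2, 161.6]), 87.9) [514.1 -53.5  11.9] [10.5 11.9 13.2]
```

View pics/w2.png

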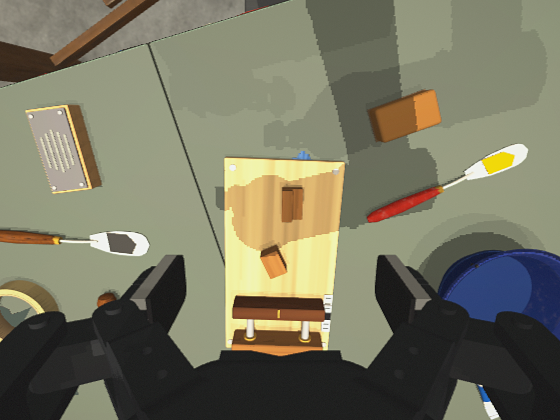

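The wrist view w2 shows the step offcut at (292,203), high half to -y, and the plain offcut at (273,262), yaw about 23°. The bar's brass line is at (278,313). Everything matches the given sizes: 40x26 and 34x24, with bed height 11.9. I'll take the stepped one first, along its length.

Emit:
{"op": "servo_tool", "data": {
  "rows": [
    {"fingers":7.5,"x":-2.2,"y":0.7,"z":3,"turn":0},
    {"fingers":7.5,"x":-2.2,"y":0.7,"z":3,"turn":0},
    {"fingers":7.5,"x":0,"y":0,"z":0,"turn":-7},
    {"fingers":7.5,"x":0,"y":0,"z":0,"turn":-7},
    {"fingers":7.5,"x":0,"y":0,"z":0,"turn":-7},
    {"fingers":7.5,"x":0,"y":0,"z":0,"turn":-7},
    {"fingers":7.5,"x":0,"y":0,"z":0,"turn":-7},
    {"fingers":7.5,"x":0,"y":0,"z":0,"turn":-7},
    {"fingers":7.5,"x":0,"y":0,"z":0,"turn":-7},
    {"fingers":7.5,"x":0,"y":0,"z":0,"turn":-7}
  ]
}}

```text
clock: 3.0
position: [492.6, -42.6, 178.3]
ee_rot: [-0.471, 0.882, 0.0, -0.0]
contact_force: [-0.0, 0.1, 0.3]
gripper_width: 75.4
```

Emit:
{"op": "servo_tool", "data": {
  "rows": [
    {"fingers":7.5,"x":0,"y":0,"z":0,"turn":-7},
    {"fingers":7.5,"x":0,"y":0,"z":0,"turn":-7},
    {"fingers":7.5,"x":0,"y":0,"z":0,"turn":-7},
    {"fingers":7.5,"x":0,"y":0,"z":0,"turn":-7},
    {"fingers":7.5,"x":0,"y":0,"z":0,"turn":-6},
    {"fingers":7.5,"x":0,"y":0,"z":4,"turn":0},
    {"fingers":7.5,"x":0,"y":0,"z":4,"turn":0},
    {"fingers":7.5,"x":0,"y":0,"z":2,"turn":0},
    {"fingers":7.5,"x":0,"y":0,"z":0,"turn":0},
    {"fingers":7.5,"x":0,"y":0,"z":0,"turn":0}
  ]
}}

```text
clock: 3.83
position: [492.8, -42.4, 78.1]
ee_rot: [-0.707, 0.707, 0.0, -0.001]
contact_force: [0.5, 0.3, 1.4]
gripper_width: 75.2
```

```bash
python3 - <<'E'
from h import *
s=arm.read_state();print(s['position'],s['ee_rot'],s['joints'],s['gripper_width'])
E
```

```text
[492.78576184 -42.37636417  78.07753779] [-7.06900366e-01  7.07311922e-01  4.60087773e-04 -1.22697823e-03] [ 2.43537062e-01  3.04111078e-01 -4.76672877e-01  6.69038189e-04
 -7.92589615e-01 -2.44589371e-01] 75.18143351258367
```

Emit:
{"op": "servo_tool", "data": {
  "rows": [
    {"fingers":7.5,"x":0,"y":-0.15,"z":2.5,"turn":0},
    {"fingers":7.5,"x":0,"y":0,"z":2.3,"turn":0},
    {"fingers":7.5,"x":0,"y":0,"z":1.5,"turn":0},
    {"fingers":7.5,"x":0,"y":0,"z":0,"turn":0},
    {"fingers":3,"x":0,"y":0,"z":0,"turn":0},
    {"fingers":3,"x":0,"y":0,"z":0,"turn":0},
    {"fingers":3,"x":0,"y":0,"z":0,"turn":0},
    {"fingers":3,"x":0,"y":0,"z":0,"turn":0},
    {"fingers":3,"x":0,"y":0,"z":0,"turn":0},
    {"fingers":3,"x":0,"y":0,"z":0,"turn":0}
  ]
}}

```text
clock: 4.67
position: [495.4, -40.9, 16.1]
ee_rot: [0.707, -0.707, 0.0, -0.001]
contact_force: [-0.5, -0.5, 0.2]
gripper_width: 29.9
```

Emit:
{"op": "servo_tool", "data": {
  "rows": [
    {"fingers":3,"x":0,"y":0,"z":0,"turn":0},
    {"fingers":3,"x":0,"y":0,"z":0,"turn":0},
    {"fingers":3,"x":0,"y":0,"z":0,"turn":0}
  ]
}}

```text
clock: 4.92
position: [495.0, -41.0, 15.5]
ee_rot: [0.707, -0.707, 0.0, 0.0]
contact_force: [0.4, 0.7, -0.1]
gripper_width: 29.9
```

The fingers closed to 29.9 mm, less than the 40 mm length, so I need to look.

```bash
python3 - <<'E'
from h import *
snap('side','s3');snap('wrist','w3');snap('scene','c3')
a=cv2.imread('pics/s3.png')[170:290,200:360];a=cv2.resize(a,None,fx=3.5,fy=3.5,interpolation=cv2.INTER_CUBIC)
cv2.imwrite('pics/s3c.png',a)
E
```

```text
(no output)
```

View pics/s3c.png

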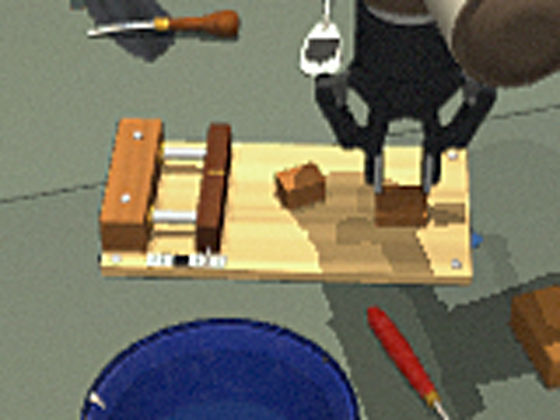

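View pics/w3.png

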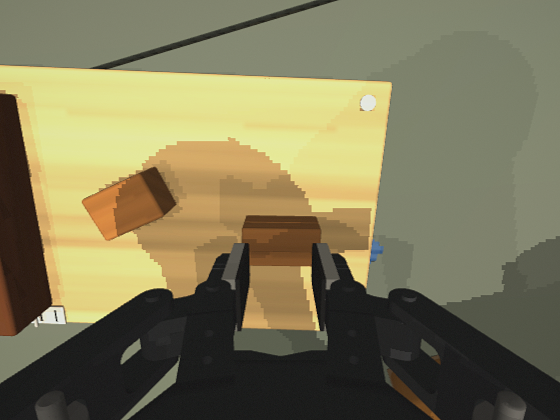

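```bash
python3 - <<'E'
from h import *
w,im=cloud('w3')
f=np.load('pics/w3.npz');print(f['P'])
for (u,v) in [(280,225),(280,245),(280,258),(280,290),(237,255),(237,275),(237,300),(240,320),(324,255),(324,275),(324,300),(226,260),(336,260),(200,300)]: print(u,v,w[v,u].round(1))
w,im=cloud('s3')
for (u,v) in [(308,222),(322,222),(315,226),(315,231),(308,218),(322,218),(306,212),(323,214)]: print(u,v,w[v,u].round(1),im[v,u])
a=cv2.imread('pics/c3.png')[150:300,180:420];a=cv2.resize(a,None,fx=3,fy=3,interpolation=cv2.INTER_CUBIC)
cv2.imwrite('pics/c3c.png',a)
E
```

```text
[[-9.99998541e-01 -1.53778349e-03 -7.43383657e-04  4.95399014e+02]
 [-1.68294309e-03  9.61424528e-01  2.75063711e-01 -1.10670425e+02]
 [ 2.91718849e-04  2.75064560e-01 -9.61425713e-01  1.84957239e+02]
 [ 0.00000000e+00  0.00000000e+00  0.00000000e+00  1.00000000e+00]]
280 225 [495.3 -54.   28.8]
280 245 [495.3 -44.9  33.5]
280 258 [495.3 -33.1  23.9]
280 290 [495.3  -5.9  11.7]
237 255 [513.5 -52.   60.4]
237 275 [511.3 -51.9  77.3]
237 300 [511.2 -43.3  80.4]
240 320 [510.3 -34.9  80.6]
324 255 [476.6 -51.5  59.1]
324 275 [479.  -52.1  77.6]
324 300 [479.  -43.3  80.3]
226 260 [518.6 -48.7  58.3]
336 260 [470.7 -47.5  55.8]
200 300 [520.7 -52.9  95.4]
308 222 [512.6 -28.6  58. ] [91 93 95]
322 222 [475.9 -25.9  60.4] [114 115 114]
315 226 [492.7 -44.3  30.4] [90 59 27]
315 231 [493.1 -29.2  25.8] [116  74  41]
308 218 [512.9 -28.1  72.2] [83 83 85]
322 218 [476.  -30.8  70. ] [121 123 118]
306 212 [518.4 -30.8  90.4] [22 26 30]
323 214 [473.9 -31.6  83. ] [46 46 46]
```

View pics/c3c.png

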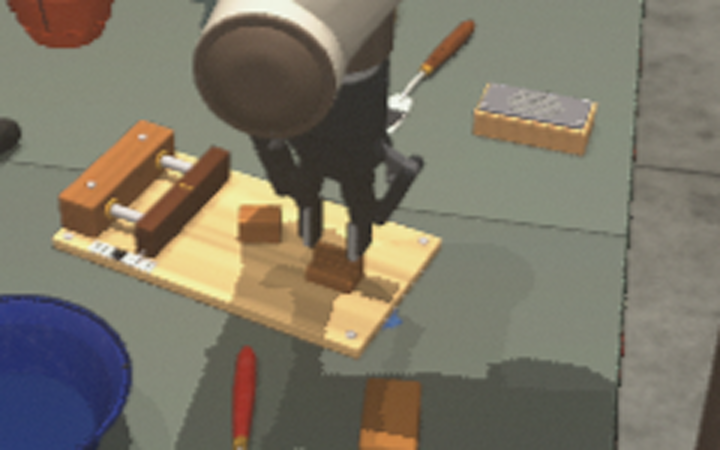

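```bash
python3 - <<'E'
from h import *
for t in ['s3','c3','w3']:
    w,im=cloud(t);p=w.reshape(-1,3);c=im.reshape(-1,3).astype(int)
    o=(abs(p[:,0]-495)<45)&(p[:,1]>-70)&(p[:,1]<-15)&(p[:,2]>38)&(p[:,2]<110)&(c.max(1)-c.min(1)<25)
    q=p[o]
    for a,b in [(38,44),(44,50),(50,56),(56,62),(62,70),(70,80),(80,95)]:
        z=q[(q[:,2]>=a)&(q[:,2]<b)]
        L=z[z[:,0]<495];R=z[z[:,0]>=495]
        print(t,a,len(L),len(R),[ (r[:,0].min().round(),r[:,0].max().round(),r[:,1].min().round(),r[:,1].max().round()) for r in (L,R) if len(r)])
for t,bl in [('w1',0),('w2',0)]:
    w,im=cloud(t); print(t,[w[v,u].round(1) for u,v in [(165,265),(395,265),(175,270),(410,280)]])
E
```

```text
s3 38 0 0 []
s3 44 0 2 [(np.float64(512.0), np.float64(515.0), np.float64(-35.0), np.float64(-30.0))]
s3 50 6 5 [(np.float64(473.0), np.float64(478.0), np.float64(-33.0), np.float64(-28.0)), (np.float64(512.0), np.float64(520.0), np.float64(-37.0), np.float64(-31.0))]
s3 56 8 6 [(np.float64(468.0), np.float64(476.0), np.float64(-37.0), np.float64(-26.0)), (np.float64(513.0), np.float64(520.0), np.float64(-35.0), np.float64(-29.0))]
s3 62 12 9 [(np.float64(468.0), np.float64(479.0), np.float64(-36.0), np.float64(-26.0)), (np.float64(513.0), np.float64(521.0), np.float64(-37.0), np.float64(-29.0))]
s3 70 11 12 [(np.float64(468.0), np.float64(479.0), np.float64(-38.0), np.float64(-27.0)), (np.float64(513.0), np.float64(521.0), np.float64(-37.0), np.float64(-25.0))]
s3 80 32 28 [(np.float64(451.0), np.float64(479.0), np.float64(-45.0), np.float64(-24.0)), (np.float64(513.0), np.float64(539.0), np.float64(-50.0), np.float64(-25.0))]
c3 38 2 0 [(np.float64(474.0), np.float64(475.0), np.float64(-42.0), np.float64(-35.0))]
c3 44 6 8 [(np.float64(472.0), np.float64(476.0), np.float64(-35.0), 
[... 1619 characters left out ...]
loat64(-31.0)), (np.float64(510.0), np.float64(524.0), np.float64(-53.0), np.float64(-32.0))]
w3 70 522 503 [(np.float64(467.0), np.float64(480.0), np.float64(-53.0), np.float64(-30.0)), (np.float64(510.0), np.float64(524.0), np.float64(-53.0), np.float64(-30.0))]
w3 80 1713 1678 [(np.float64(450.0), np.float64(480.0), np.float64(-55.0), np.float64(-28.0)), (np.float64(510.0), np.float64(540.0), np.float64(-55.0), np.float64(-28.0))]
w1 [array([ 379.5, -362.6,  293.4]), array([ 379.4, -272.1,  292.6]), array([ 382.6, -359.6,  291.5]), array([ 379.1, -270.9,  304.7])]
w2 [array([ 442.1, -101.1,  290.9]), array([441.6,  -9.6, 291.5]), array([444.4, -97.4, 290.8]), array([442. ,  -7.9, 302.6])]
```

The pictures show the fingertips really at z≈44 while the TCP reads 15.5 at 30 mm opening. So the real tips stand about 28 mm behind the reported TCP, and the fingers shut above the offcut without touching it (force ~0). Sideways they agree. I'll open and go 26 mm lower while watching the force.

Emit:
{"op": "servo_tool", "data": {
  "rows": [
    {"fingers":7,"x":0,"y":0,"z":0,"turn":0},
    {"fingers":7,"x":0,"y":0,"z":0,"turn":0},
    {"fingers":7,"x":0,"y":0,"z":0,"turn":0},
    {"fingers":7,"x":0,"y":0,"z":0,"turn":0},
    {"fingers":7,"x":0,"y":0,"z":1,"turn":0},
    {"fingers":7,"x":0,"y":0,"z":1,"turn":0},
    {"fingers":7,"x":0,"y":0,"z":0.6,"turn":0},
    {"fingers":7,"x":0,"y":0,"z":0,"turn":0}
  ]
}}

```text
clock: 5.73
position: [494.0, -41.2, -11.7]
ee_rot: [0.707, -0.707, -0.001, 0.001]
contact_force: [-0.5, 0.3, -0.1]
gripper_width: 70.1
```

Emit:
{"op": "servo_tool", "data": {
  "rows": [
    {"fingers":3,"x":0,"y":0,"z":0,"turn":0},
    {"fingers":3,"x":0,"y":0,"z":0,"turn":0},
    {"fingers":3,"x":0,"y":0,"z":0,"turn":0},
    {"fingers":3,"x":0,"y":0,"z":0,"turn":0},
    {"fingers":3,"x":0,"y":0,"z":0,"turn":0}
  ]
}}

```text
clock: 6.15
position: [495.8, -40.9, -9.8]
ee_rot: [0.708, -0.707, 0.001, -0.001]
contact_force: [-0.1, 1.2, 3.4]
gripper_width: 38.2
```

Emit:
{"op": "servo_tool", "data": {
  "rows": [
    {"fingers":3,"x":0,"y":0,"z":-1,"turn":0},
    {"fingers":3,"x":0,"y":0,"z":-3,"turn":0},
    {"fingers":3,"x":0,"y":0,"z":-3.5,"turn":0},
    {"fingers":3,"x":0,"y":0,"z":-3.5,"turn":0},
    {"fingers":3,"x":0,"y":0,"z":0,"turn":0}
  ]
}}

```text
clock: 6.57
position: [499.9, -40.5, 106.3]
ee_rot: [0.708, -0.706, 0.005, -0.005]
contact_force: [0.3, 0.5, 0.9]
gripper_width: 38.7
```

```bash
python3 - <<'E'
from h import *
snap('wrist','w4'); s=arm.read_state();print(s['position'],s['gripper_width'])
E
```

```text
[497.83555037 -40.50083779 103.24257819] 38.220715836705594
```

View pics/w4.png

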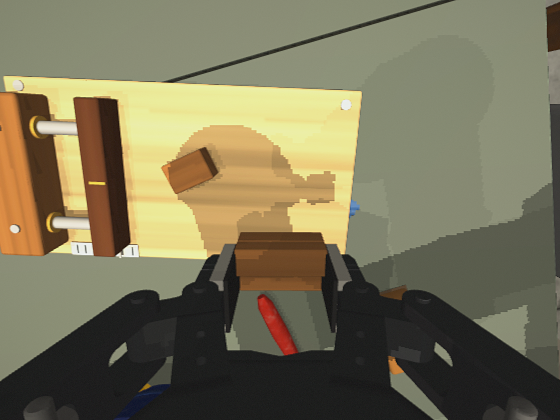

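The stepped offcut is held at (280,255) between the pads. On to the bowl.

Emit:
{"op": "servo_tool", "data": {
  "rows": [
    {"fingers":3,"x":-3.3,"y":-1.6,"z":0,"turn":0},
    {"fingers":3,"x":-3.3,"y":-1.6,"z":0,"turn":0},
    {"fingers":3,"x":-3.3,"y":-1.6,"z":0,"turn":0},
    {"fingers":3,"x":-3.3,"y":-1.6,"z":0,"turn":0},
    {"fingers":3,"x":-3.3,"y":-1.6,"z":0,"turn":0},
    {"fingers":3,"x":-3.3,"y":-1.6,"z":0,"turn":0},
    {"fingers":3,"x":-3.3,"y":-1.6,"z":0,"turn":0},
    {"fingers":3,"x":-3.1,"y":-1.4,"z":0,"turn":0},
    {"fingers":3,"x":0,"y":0,"z":0,"turn":0}
  ]
}}

```text
clock: 7.37
position: [622.4, 226.1, 97.0]
ee_rot: [0.709, -0.705, 0.0, -0.0]
contact_force: [0.5, 0.2, -0.2]
gripper_width: 38.4
```

Emit:
{"op": "servo_tool", "data": {
  "rows": [
    {"fingers":3,"x":0,"y":0,"z":2.5,"turn":0},
    {"fingers":3,"x":0,"y":0,"z":3,"turn":0},
    {"fingers":3,"x":0,"y":0,"z":2.5,"turn":0},
    {"fingers":3,"x":0,"y":0,"z":0,"turn":0},
    {"fingers":5.5,"x":0,"y":0,"z":0,"turn":0},
    {"fingers":5.5,"x":0,"y":0,"z":0,"turn":0},
    {"fingers":5.5,"x":0,"y":0,"z":0,"turn":0}
  ]
}}

```text
clock: 7.95
position: [622.1, 221.6, 21.4]
ee_rot: [0.708, -0.707, 0.001, -0.002]
contact_force: [0.6, -0.5, 0.3]
gripper_width: 55.2
```

Emit:
{"op": "servo_tool", "data": {
  "rows": [
    {"fingers":5.5,"x":0,"y":0,"z":-3,"turn":0},
    {"fingers":5.5,"x":0,"y":0,"z":-4,"turn":0},
    {"fingers":5.5,"x":0,"y":0,"z":-3,"turn":0}
  ]
}}

```text
clock: 8.2
position: [622.1, 221.4, 124.0]
ee_rot: [0.708, -0.707, 0.001, -0.002]
contact_force: [-0.5, 0.6, 0.5]
gripper_width: 55.0
```

```bash
python3 - <<'E'
from h import *
snap('wrist','w5'); s=arm.read_state();print(s['position'],s['gripper_width'],s['joints'])
E
```

```text
[626.02523188 223.03318246 131.70855585] 55.239075464815755 [ 0.58692012  0.49499649 -0.00421426  0.00419843 -1.05376558 -0.58606097]
```

View pics/w5.png

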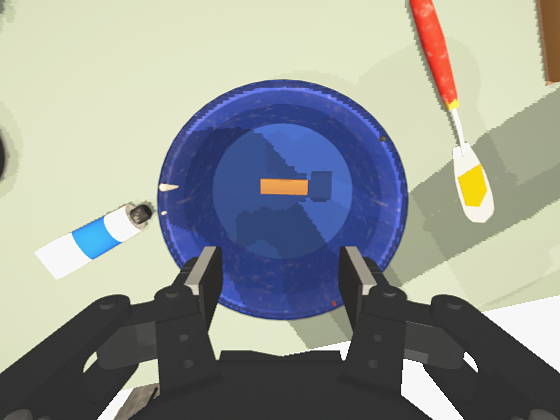

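The stepped offcut lies in the bowl at (290,187). Next the plain one.

Emit:
{"op": "servo_tool", "data": {
  "rows": [
    {"fingers":6.5,"x":3.6,"y":0.6,"z":0,"turn":0},
    {"fingers":6.5,"x":3.6,"y":0.6,"z":0,"turn":0},
    {"fingers":6.5,"x":3.6,"y":0.6,"z":0,"turn":0},
    {"fingers":6.5,"x":3.6,"y":0.6,"z":0,"turn":0},
    {"fingers":6.5,"x":3.6,"y":0.6,"z":0,"turn":0},
    {"fingers":6.5,"x":3.6,"y":0.6,"z":0,"turn":0},
    {"fingers":6.5,"x":3.6,"y":0.6,"z":0,"turn":0},
    {"fingers":6.5,"x":3.5,"y":0.6,"z":0,"turn":0}
  ]
}}

```text
clock: 8.92
position: [573.3, -67.6, 121.5]
ee_rot: [0.708, -0.707, 0.001, -0.002]
contact_force: [0.7, 0.3, -0.1]
gripper_width: 64.9
```

Emit:
{"op": "servo_tool", "data": {
  "rows": [
    {"fingers":6.5,"x":0,"y":0,"z":0,"turn":6.66},
    {"fingers":6.5,"x":0,"y":0,"z":0,"turn":6.66},
    {"fingers":6.5,"x":0,"y":0,"z":0,"turn":6.66},
    {"fingers":6.5,"x":0,"y":0,"z":0,"turn":6.66},
    {"fingers":6.5,"x":0,"y":0,"z":0,"turn":6.66},
    {"fingers":6.5,"x":0,"y":0,"z":0,"turn":6.66},
    {"fingers":6.5,"x":0,"y":0,"z":0,"turn":6.66},
    {"fingers":6.5,"x":0,"y":0,"z":0,"turn":6.66},
    {"fingers":6.5,"x":0,"y":0,"z":0,"turn":6.66},
    {"fingers":6.5,"x":0,"y":0,"z":0,"turn":6.66}
  ]
}}

```text
clock: 9.75
position: [573.8, -66.0, 121.3]
ee_rot: [-0.2, 0.98, -0.0, 0.002]
contact_force: [-0.2, 0.8, -0.2]
gripper_width: 64.9
```

Emit:
{"op": "servo_tool", "data": {
  "rows": [
    {"fingers":6.5,"x":0,"y":0,"z":0,"turn":0}
  ]
}}

```text
clock: 9.83
position: [573.7, -66.0, 121.2]
ee_rot: [-0.202, 0.979, -0.0, 0.002]
contact_force: [-0.7, -1.1, 0.4]
gripper_width: 65.0
```

```bash
cat >> fit.py <<'E'
from scipy.spatial.transform import Rotation as R
def go(x,y,z):
    s=arm.read_state();r=R.from_quat(s['ee_rot']).as_matrix()
    print('pos',s['position'].round(1),'psi',np.degrees(np.arctan2(r[1,1],r[0,1])).round(2),'w',round(s['gripper_width'],1),'F',s['contact_force'].round(1),'t',s['clock'])
    print('tool shift cm',(r.T@(np.array([x,y,z])-s['position'])/10).round(2))
E
python3 - <<'E'
from fit import *
snap('wrist','w6')
go(572.5,-64.2,-9)
w,im=cloud('w6')
p=sel(w,540,610,-110,-20,29,40);print(len(p),rect(p))
E
```

```text
pos [573.7 -65.9 121. ] psi 113.59 w 65.1 F [ 0.1 -0.6 -0. ] t 9.8833
tool shift cm [ 0.08  0.22 13.  ]
1152 (array([572.6, -64.3]), array([33.9, 24. ]), 23.6)
```

View pics/w6.png

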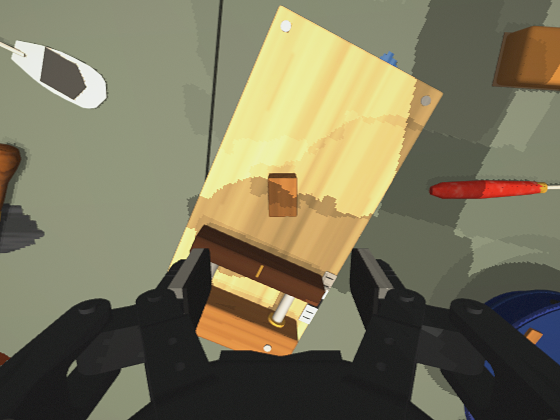

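w6 shows the plain offcut at (283,195), squared with the jaws. I'll descend and grip.

Emit:
{"op": "servo_tool", "data": {
  "rows": [
    {"fingers":6.5,"x":0.1,"y":0.2,"z":3.5,"turn":0},
    {"fingers":6.5,"x":0,"y":0,"z":4,"turn":0},
    {"fingers":6.5,"x":0,"y":0,"z":3.5,"turn":0},
    {"fingers":6.5,"x":0,"y":0,"z":2,"turn":0},
    {"fingers":6.5,"x":0,"y":0,"z":0,"turn":0},
    {"fingers":1.5,"x":0,"y":0,"z":0,"turn":0},
    {"fingers":1.5,"x":0,"y":0,"z":0,"turn":0},
    {"fingers":1.5,"x":0,"y":0,"z":0,"turn":0},
    {"fingers":1.5,"x":0,"y":0,"z":0,"turn":0},
    {"fingers":1.5,"x":0,"y":0,"z":0,"turn":0}
  ]
}}

```text
clock: 10.72
position: [573.3, -64.3, -8.0]
ee_rot: [-0.204, 0.979, -0.0, 0.003]
contact_force: [-0.2, 1.0, 7.1]
gripper_width: 22.9
```

Emit:
{"op": "servo_tool", "data": {
  "rows": [
    {"fingers":1.5,"x":0,"y":0,"z":0,"turn":0},
    {"fingers":1.5,"x":0,"y":0,"z":0,"turn":0}
  ]
}}

```text
clock: 10.88
position: [573.3, -64.3, -8.0]
ee_rot: [-0.204, 0.979, -0.0, 0.002]
contact_force: [-0.6, 1.1, 7.3]
gripper_width: 22.7
```

Emit:
{"op": "servo_tool", "data": {
  "rows": [
    {"fingers":1.5,"x":0,"y":0,"z":-1,"turn":0},
    {"fingers":1.5,"x":0,"y":0,"z":-3,"turn":0},
    {"fingers":1.5,"x":0,"y":0,"z":-3.5,"turn":0},
    {"fingers":1.5,"x":0,"y":0,"z":-3.5,"turn":0},
    {"fingers":1.5,"x":0,"y":0,"z":0,"turn":0}
  ]
}}

```text
clock: 11.3
position: [576.6, -64.5, 108.3]
ee_rot: [-0.204, 0.979, -0.002, 0.008]
contact_force: [0.9, 0.5, -0.2]
gripper_width: 22.4
```

```bash
python3 - <<'E'
from fit import *
go(614,221,102)
E
```

```text
pos [576.6 -64.5 108.3] psi 113.57 w 22.4 F [ 0.9  0.5 -0.2] t 11.3
tool shift cm [-14.83  24.67   0.7 ]
```

Emit:
{"op": "servo_tool", "data": {
  "rows": [
    {"fingers":1.5,"x":-1.85,"y":3.1,"z":0,"turn":0},
    {"fingers":1.5,"x":-1.85,"y":3.1,"z":0,"turn":0},
    {"fingers":1.5,"x":-1.85,"y":3.1,"z":0,"turn":0},
    {"fingers":1.5,"x":-1.85,"y":3.1,"z":0,"turn":0},
    {"fingers":1.5,"x":-1.85,"y":3.1,"z":0,"turn":0},
    {"fingers":1.5,"x":-1.85,"y":3.1,"z":0,"turn":0},
    {"fingers":1.5,"x":-1.85,"y":3.1,"z":0,"turn":0},
    {"fingers":1.5,"x":-1.85,"y":3,"z":0,"turn":0},
    {"fingers":1.5,"x":0,"y":0,"z":0,"turn":0}
  ]
}}

```text
clock: 12.05
position: [609.9, 226.9, 100.1]
ee_rot: [-0.206, 0.979, 0.001, 0.002]
contact_force: [0.9, 0.5, 0.0]
gripper_width: 22.6
```

Emit:
{"op": "servo_tool", "data": {
  "rows": [
    {"fingers":1.5,"x":0,"y":0,"z":2.5,"turn":0},
    {"fingers":1.5,"x":0,"y":0,"z":3,"turn":0},
    {"fingers":1.5,"x":0,"y":0,"z":2,"turn":0},
    {"fingers":1.5,"x":0,"y":0,"z":0,"turn":0},
    {"fingers":4.5,"x":0,"y":0,"z":0,"turn":0},
    {"fingers":4.5,"x":0,"y":0,"z":0,"turn":0},
    {"fingers":4.5,"x":0,"y":0,"z":0,"turn":0}
  ]
}}

```text
clock: 12.63
position: [610.3, 221.6, 26.9]
ee_rot: [-0.203, 0.979, 0.001, 0.002]
contact_force: [1.0, 1.4, 1.0]
gripper_width: 45.3
```

Emit:
{"op": "servo_tool", "data": {
  "rows": [
    {"fingers":4.5,"x":0,"y":0,"z":-3,"turn":0},
    {"fingers":4.5,"x":0,"y":0,"z":-4,"turn":0},
    {"fingers":4.5,"x":0,"y":0,"z":-3,"turn":0},
    {"fingers":4.5,"x":0,"y":0,"z":0,"turn":0}
  ]
}}

```text
clock: 12.97
position: [614.0, 223.1, 135.0]
ee_rot: [-0.204, 0.979, 0.002, 0.009]
contact_force: [0.2, 0.7, 1.2]
gripper_width: 45.2
```

```bash
python3 - <<'E'
from fit import *
snap('wrist','w7')
go(428.4,-316.7,100)
E
```

```text
pos [612.  222.5 131.4] psi 113.48 w 45.1 F [ 0.1  0.  -0.6] t 13.0167
tool shift cm [ 38.36 -42.15   2.59]
```

View pics/w7.png

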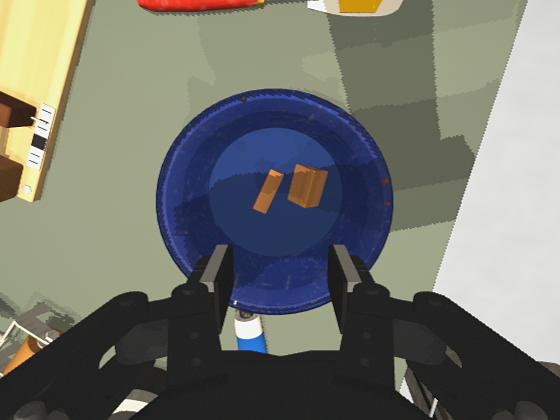

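Both offcuts lie in the bowl at (268,190) and (308,185). Now the block: turn to its yaw, then move over it.

Emit:
{"op": "servo_tool", "data": {
  "rows": [
    {"fingers":8,"x":0,"y":0,"z":0,"turn":5.4},
    {"fingers":8,"x":0,"y":0,"z":0,"turn":5.4},
    {"fingers":8,"x":0,"y":0,"z":0,"turn":5.4},
    {"fingers":8,"x":0,"y":0,"z":0,"turn":0}
  ]
}}

```text
clock: 13.35
position: [608.7, 220.9, 124.9]
ee_rot: [-0.062, 0.998, 0.0, 0.0]
contact_force: [-0.6, -0.2, -0.4]
gripper_width: 79.9
```

```bash
python3 - <<'E'
from fit import *
go(420.5,-317.7,110)
E
```

```text
pos [608.7 220.9 124.9] psi 97.15 w 79.9 F [-0.6 -0.2 -0.4] t 13.35
tool shift cm [ 25.38 -51.1    1.45]
```

Emit:
{"op": "servo_tool", "data": {
  "rows": [
    {"fingers":8,"x":1.8,"y":-3.65,"z":0,"turn":0},
    {"fingers":8,"x":1.8,"y":-3.65,"z":0,"turn":0},
    {"fingers":8,"x":1.8,"y":-3.65,"z":0,"turn":0},
    {"fingers":8,"x":1.8,"y":-3.65,"z":0,"turn":0},
    {"fingers":8,"x":1.8,"y":-3.65,"z":0,"turn":0},
    {"fingers":8,"x":1.8,"y":-3.65,"z":0,"turn":0},
    {"fingers":8,"x":1.8,"y":-3.65,"z":0,"turn":0},
    {"fingers":8,"x":1.8,"y":-3.65,"z":0,"turn":0},
    {"fingers":8,"x":1.8,"y":-3.65,"z":0,"turn":0},
    {"fingers":8,"x":1.8,"y":-3.65,"z":0,"turn":0}
  ]
}}

```text
clock: 14.18
position: [475.4, -165.4, 125.0]
ee_rot: [-0.065, 0.998, -0.0, 0.001]
contact_force: [0.6, 0.1, -0.6]
gripper_width: 79.8
```

Emit:
{"op": "servo_tool", "data": {
  "rows": [
    {"fingers":8,"x":1.8,"y":-3.65,"z":0,"turn":0},
    {"fingers":8,"x":1.8,"y":-3.65,"z":0,"turn":0},
    {"fingers":8,"x":1.8,"y":-3.65,"z":0,"turn":0},
    {"fingers":8,"x":1.9,"y":-3.6,"z":0,"turn":0},
    {"fingers":8,"x":0,"y":0,"z":0,"turn":0},
    {"fingers":8,"x":0,"y":0,"z":0,"turn":0}
  ]
}}

```text
clock: 14.68
position: [421.1, -319.2, 124.4]
ee_rot: [-0.062, 0.998, 0.0, 0.0]
contact_force: [-0.0, -0.8, -0.4]
gripper_width: 80.0
```

```bash
python3 - <<'E'
from fit import *
snap('wrist','w8')
w,im=cloud('w8')
p=sel(w,360,500,-380,-240,23,36);r=rect(p);print(len(p),r)
c=r[0];go(c[0]-8,c[1]-1,-22)
E
```

```text
6290 (array([ 428.8, -316.7]), array([100.2,  50. ]), 7.3)
pos [ 421.7 -318.   124.5] psi 97.22 w 79.8 F [-0.9  0.6  0.1] t 14.7333
tool shift cm [ 0.09  0.04 14.65]
```

View pics/w8.png

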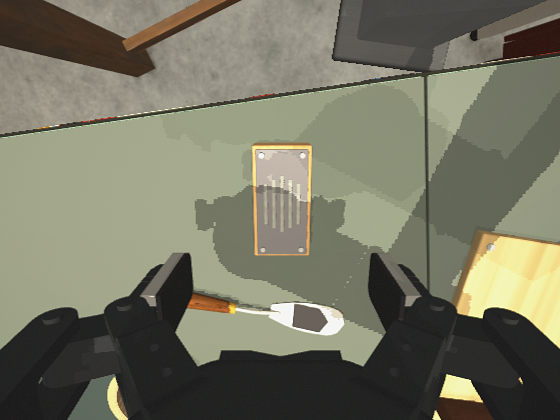

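w8 shows the block at (282,200), squared with the jaws. I'll descend and grip.

Emit:
{"op": "servo_tool", "data": {
  "rows": [
    {"fingers":8,"x":0.1,"y":0,"z":3.5,"turn":0},
    {"fingers":8,"x":0,"y":0,"z":4,"turn":0},
    {"fingers":8,"x":0,"y":0,"z":4,"turn":0},
    {"fingers":8,"x":0,"y":0,"z":2,"turn":0},
    {"fingers":8,"x":0,"y":0,"z":1,"turn":0},
    {"fingers":8,"x":0,"y":0,"z":0,"turn":0}
  ]
}}

```text
clock: 15.23
position: [420.6, -315.9, -22.4]
ee_rot: [-0.065, 0.998, 0.001, -0.002]
contact_force: [1.1, -0.9, 0.2]
gripper_width: 80.1
```

Emit:
{"op": "servo_tool", "data": {
  "rows": [
    {"fingers":4,"x":0,"y":0,"z":0,"turn":0},
    {"fingers":4,"x":0,"y":0,"z":0,"turn":0},
    {"fingers":4,"x":0,"y":0,"z":0,"turn":0},
    {"fingers":4,"x":0,"y":0,"z":0,"turn":0},
    {"fingers":4,"x":0,"y":0,"z":0,"turn":0},
    {"fingers":4,"x":0,"y":0,"z":0,"turn":0}
  ]
}}

```text
clock: 15.73
position: [423.3, -318.0, -18.2]
ee_rot: [-0.064, 0.998, -0.001, 0.002]
contact_force: [0.9, 2.1, 7.5]
gripper_width: 48.4
```

```bash
python3 - <<'E'
from fit import *
go(420.7,-317.7,80)
E
```

```text
pos [ 423.3 -318.   -18.2] psi 97.31 w 48.4 F [0.9 2.1 7.5] t 15.7333
tool shift cm [ 0.21  0.04 -9.83]
```

Emit:
{"op": "servo_tool", "data": {
  "rows": [
    {"fingers":4,"x":0,"y":0,"z":-1,"turn":0},
    {"fingers":4,"x":0,"y":0,"z":-3,"turn":0},
    {"fingers":4,"x":0,"y":0,"z":-3,"turn":0},
    {"fingers":4,"x":0,"y":0,"z":-3,"turn":0},
    {"fingers":4,"x":0,"y":0,"z":0,"turn":4.7},
    {"fingers":4,"x":0,"y":0,"z":0,"turn":4.7},
    {"fingers":4,"x":0,"y":0,"z":0,"turn":0},
    {"fingers":4,"x":0,"y":0,"z":0,"turn":0}
  ]
}}

```text
clock: 16.4
position: [420.9, -317.4, 79.9]
ee_rot: [0.018, 1.0, 0.0, 0.0]
contact_force: [0.3, -0.3, -1.9]
gripper_width: 48.5
```

```bash
python3 - <<'E'
from fit import *
snap('wrist','w9')
go(558.5,-53.5,80)
w,im=cloud('w9')
s=arm.read_state()['position']
p=sel(w,s[0]-60,s[0]+80,s[1]-60,s[1]+60,90,150)
c=im.reshape(-1,3)
for a in range(80,150,8):
    q=sel(w,s[0]-60,s[0]+80,s[1]-22,s[1]+22,a,a+8);print(a,len(q),q[:,0].min().round() if len(q) else '')
E
```

```text
pos [ 420.8 -317.4   79.6] psi 87.95 w 48.2 F [ 0.5 -0.2 -0.8] t 16.45
tool shift cm [-12.81  26.86  -0.04]
80 0 
88 0 
96 159 376.0
104 322 376.0
112 388 376.0
120 18064 376.0
128 43 379.0
136 0 
144 0
```

View pics/w9.png

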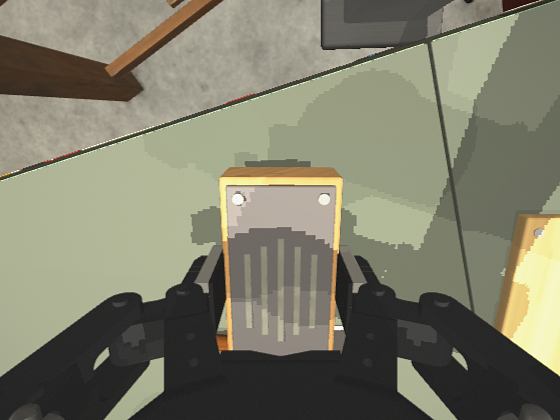

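The block is held square and level, its near edge at rows 170–185. I'll carry it over the bed.

Emit:
{"op": "servo_tool", "data": {
  "rows": [
    {"fingers":4,"x":-1.6,"y":3.36,"z":0,"turn":0},
    {"fingers":4,"x":-1.6,"y":3.36,"z":0,"turn":0},
    {"fingers":4,"x":-1.6,"y":3.36,"z":0,"turn":0},
    {"fingers":4,"x":-1.6,"y":3.36,"z":0,"turn":0},
    {"fingers":4,"x":-1.6,"y":3.36,"z":0,"turn":0},
    {"fingers":4,"x":-1.6,"y":3.36,"z":0,"turn":0},
    {"fingers":4,"x":-1.6,"y":3.36,"z":0,"turn":0},
    {"fingers":4,"x":-1.6,"y":3.36,"z":0,"turn":0},
    {"fingers":4,"x":0,"y":0,"z":0,"turn":0},
    {"fingers":4,"x":0,"y":0,"z":0,"turn":0}
  ]
}}

```text
clock: 17.28
position: [559.7, -51.9, 78.8]
ee_rot: [0.016, 1.0, -0.0, -0.001]
contact_force: [-0.0, 0.1, -1.2]
gripper_width: 48.5
```

```bash
python3 - <<'E'
from fit import *
snap('wrist','w10');snap('side','s10');snap('scene','c10')
go(558.5,-53.5,-8)
for t in ['w10','s10','c10']:
    w,im=cloud(t)
    p=sel(w,480,660,-110,10,118,135)
    c=w
    try: print(t,len(p),rect(p))
    except Exception as e: print(e)
    q=sel(w,610,660,-140,40,38,48); print(rect(q) if len(q)>50 else len(q))
E
```

```text
pos [558.3 -54.4  78.9] psi 87.84 w 48.5 F [-1.  -0.3 -2.3] t 17.4333
tool shift cm [-0.03  0.09  8.69]
w10 21666 (array([557.3, -51.3]), array([76.1, 84.2]), 88.1)
(array([638.9, -53.6]), array([93.7, 18.5]), 87.2)
s10 426 (array([565.3, -45.5]), array([63.9, 98.7]), 88.3)
(array([639.9, -55.4]), array([124. ,  18.3]), 88.1)
c10 483 (array([558.7, -48.7]), array([72.9, 96.9]), 73.0)
(array([640.1, -43.9]), array([101.2,  20.6]), 87.8)
```

View pics/w10.png

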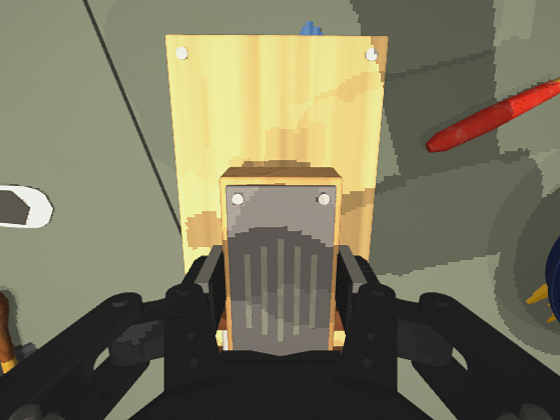

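View pics/s10.png

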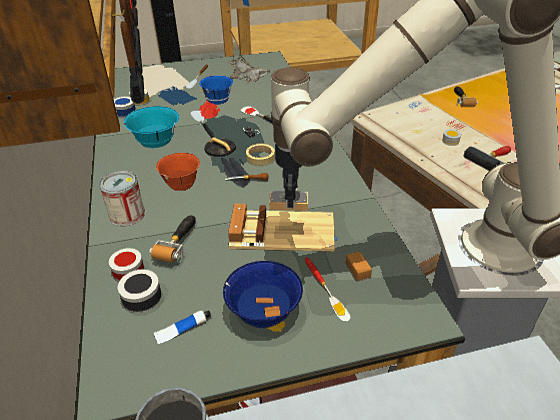

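Everything squares up. I'll lower it onto the bed, gently at the end.

Emit:
{"op": "servo_tool", "data": {
  "rows": [
    {"fingers":4,"x":0,"y":0,"z":2.5,"turn":0},
    {"fingers":4,"x":0,"y":0,"z":3,"turn":0},
    {"fingers":4,"x":0,"y":0,"z":1.8,"turn":0},
    {"fingers":4,"x":0,"y":0,"z":0.5,"turn":0},
    {"fingers":4,"x":0,"y":0,"z":0.2,"turn":0},
    {"fingers":4,"x":0,"y":0,"z":0,"turn":0},
    {"fingers":4,"x":0,"y":0,"z":0,"turn":0}
  ]
}}

```text
clock: 18.02
position: [560.4, -54.0, 0.8]
ee_rot: [0.019, 1.0, 0.0, 0.001]
contact_force: [-0.2, 1.1, -1.3]
gripper_width: 48.6
```

Emit:
{"op": "servo_tool", "data": {
  "rows": [
    {"fingers":4,"x":0,"y":0,"z":0.2,"turn":0},
    {"fingers":4,"x":0,"y":0,"z":0.2,"turn":0},
    {"fingers":4,"x":0,"y":0,"z":0,"turn":0},
    {"fingers":4,"x":0,"y":0,"z":0,"turn":0}
  ]
}}

```text
clock: 18.35
position: [559.4, -53.6, -4.2]
ee_rot: [0.019, 1.0, 0.0, 0.0]
contact_force: [0.4, -0.2, -1.0]
gripper_width: 48.5
```

Emit:
{"op": "servo_tool", "data": {
  "rows": [
    {"fingers":4,"x":0,"y":0,"z":0.15,"turn":0},
    {"fingers":4,"x":0,"y":0,"z":0.1,"turn":0},
    {"fingers":4,"x":0,"y":0,"z":0,"turn":0}
  ]
}}

```text
clock: 18.6
position: [559.6, -53.6, -6.2]
ee_rot: [0.018, 1.0, -0.0, 0.0]
contact_force: [-1.0, 0.4, 3.7]
gripper_width: 48.3
```

Emit:
{"op": "servo_tool", "data": {
  "rows": [
    {"fingers":4,"x":0,"y":0,"z":0.1,"turn":0},
    {"fingers":4,"x":0,"y":0,"z":0,"turn":0},
    {"fingers":4,"x":0,"y":0,"z":0,"turn":0}
  ]
}}

```text
clock: 18.85
position: [559.6, -53.6, -6.3]
ee_rot: [0.018, 1.0, -0.0, 0.0]
contact_force: [-3.9, 1.9, 10.7]
gripper_width: 48.7
```

It is on the bed. I'll release so it settles flat, then measure it against the bar.

Emit:
{"op": "servo_tool", "data": {
  "rows": [
    {"fingers":4,"x":0,"y":0,"z":-0.15,"turn":0},
    {"fingers":6.5,"x":0,"y":0,"z":0,"turn":0},
    {"fingers":6.5,"x":0,"y":0,"z":0,"turn":0},
    {"fingers":6.5,"x":0,"y":0,"z":0,"turn":0},
    {"fingers":6.5,"x":0,"y":0,"z":0,"turn":0}
  ]
}}

```text
clock: 19.27
position: [559.3, -53.7, -6.8]
ee_rot: [0.019, 1.0, -0.0, -0.0]
contact_force: [0.5, -0.5, 0.8]
gripper_width: 65.2
```

```bash
python3 - <<'E'
from fit import *
snap('wrist','w11');snap('side','s11');snap('scene','c11')
go(558.5,-53.5,-8)
for t in ['w11','s11','c11']:
    w,im=cloud(t)
    p=sel(w,480,625,-100,-10,36,44);
    print(t,len(p),rect(p),np.percentile(p[:,2],[5,50,95]).round(1))
    q=sel(w,610,660,-140,40,38,48); print(rect(q) if len(q)>50 else len(q))
a=cv2.imread('pics/s11.png')[180:270,210:360];cv2.imwrite('pics/s11c.png',cv2.resize(a,None,fx=5,fy=5,interpolation=cv2.INTER_CUBIC))
a=cv2.imread('pics/c11.png')[170:280,180:360];cv2.imwrite('pics/c11c.png',cv2.resize(a,None,fx=4,fy=4,interpolation=cv2.INTER_CUBIC))
E
```

```text
pos [559.3 -53.7  -6.8] psi 87.86 w 65.2 F [ 0.4 -0.5  0.1] t 19.4167
tool shift cm [0.08 0.02 0.12]
w11 20475 (array([556.6, -54.7]), array([89.1, 83.1]), 87.7) [36.7 39.9 41. ]
0
s11 324 (array([564.9, -44.2]), array([98.4, 67.5]), 1.9) [36.6 40.3 43.2]
(array([629.7, -55. ]), array([122.3,  38.5]), 88.1)
c11 358 (array([560.7, -54.4]), array([78.9, 99.5]), 75.4) [36.4 39.5 42.3]
(array([629.5, -53.7]), array([120.4,  39.5]), 86.2)
```

View pics/w11.png

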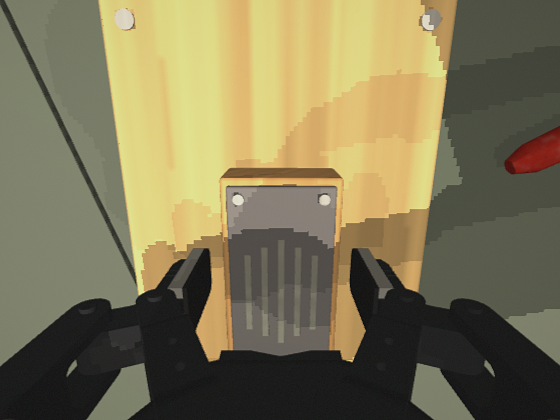

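View pics/s11c.png

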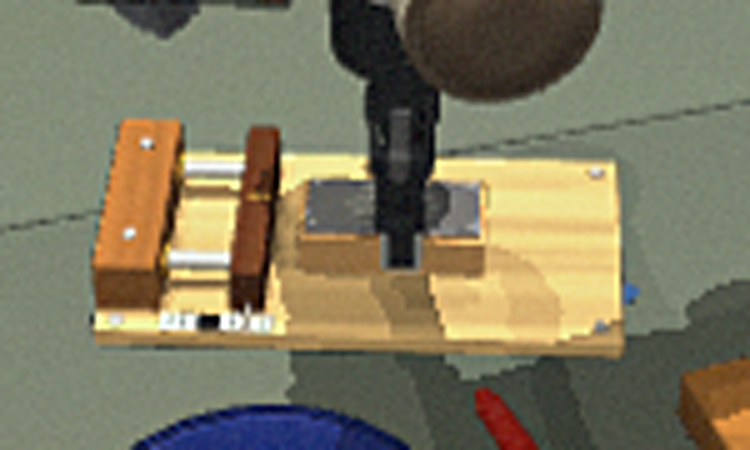

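View pics/c11c.png

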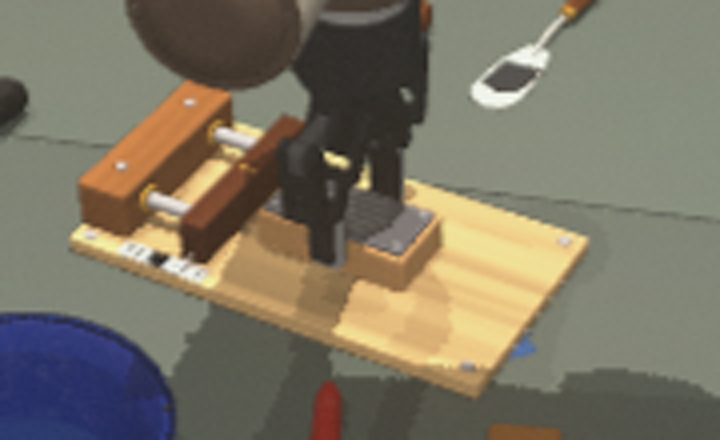

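```bash
cat > lat.py <<'E'
from fit import *
def edges(t,dbg=True):
    w,im=cloud(t)
    def fit(zr,ur,rows):
        L=[];Rr=[]
        for v in rows:
            z=w[v,:,2];o=np.where((z>zr[0])&(z<zr[1]))[0];o=o[(o>=ur[0])&(o<ur[1])]
            if len(o)>20: L.append(w[v,o[0],:2]);Rr.append(w[v,o[-1],:2])
        L=np.array(L);Rr=np.array(Rr);out=[]
        for E in (L,Rr):
            k=np.polyfit(E[:,0],E[:,1],1);r=E[:,1]-np.polyval(k,E[:,0]);o=abs(r)<2
            k=np.polyfit(E[o,0],E[o,1],1);out.append(k)
        return out
    b=fit((36.5,44),(212,350),range(184,243))
    B=fit((9,15),(60,500),range(20,150))
    a=[np.degrees(np.arctan(k[0])) for k in b+B]
    print('yaw block L,R',np.round(a[:2],2),'bed L,R',np.round(a[2:],2))
    for x in (530,570,620): print(x,'block y mid',np.mean([np.polyval(k,x) for k in b]).round(2),'w',(np.polyval(b[1],x)-np.polyval(b[0],x)).round(1),'bed mid',np.mean([np.polyval(k,x) for k in B]).round(2),'w',(np.polyval(B[1],x)-np.polyval(B[0],x)).round(1))
    # near edge of block top
    N=[]
    for u in range(235,330):
        z=w[:,u,2];o=np.where((z>36.5)&(z<44))[0];o=o[o>150]
        if len(o):N.append(w[o[0],u,:2])
    N=np.array(N);k=np.polyfit(N[:,1],N[:,0],1);print('near edge x',N[:,0].mean().round(1),'yaw',-np.degrees(np.arctan(k[0])).round(2))
E
python3 -c "
from lat import *
edges('w11')"
```

```text
yaw block L,R [-2.17 -1.96] bed L,R [-2.06 -2.08]
530 block y mid -51.97 w 48.2 bed mid -53.41 w 148.3
570 block y mid -53.41 w 48.4 bed mid -54.85 w 148.3
620 block y mid -55.22 w 48.5 bed mid -56.66 w 148.2
near edge x 515.9 yaw -2.04
```

The block lies flat (top z≈40) with yaw -2.06°, same as the bed, and 1.4 mm left of the bed's middle. I'll regrip, correct by 1.4 mm and approach the bar.

Emit:
{"op": "servo_tool", "data": {
  "rows": [
    {"fingers":4,"x":0,"y":0,"z":0,"turn":0},
    {"fingers":4,"x":0,"y":0,"z":0,"turn":0},
    {"fingers":4,"x":0,"y":0,"z":0,"turn":0},
    {"fingers":4,"x":0,"y":0,"z":0,"turn":0},
    {"fingers":4,"x":0,"y":0,"z":0,"turn":0}
  ]
}}

```text
clock: 19.83
position: [559.6, -53.6, -6.3]
ee_rot: [0.019, 1.0, 0.0, 0.0]
contact_force: [-0.3, 0.5, 4.2]
gripper_width: 48.3
```

Emit:
{"op": "servo_tool", "data": {
  "rows": [
    {"fingers":4,"x":-0.3,"y":-0.07,"z":0,"turn":0},
    {"fingers":4,"x":-0.3,"y":-0.07,"z":0,"turn":0},
    {"fingers":4,"x":-0.3,"y":0,"z":0,"turn":0},
    {"fingers":4,"x":0,"y":0,"z":0,"turn":0},
    {"fingers":4,"x":0,"y":0,"z":0,"turn":0}
  ]
}}

```text
clock: 20.25
position: [566.7, -55.8, -6.3]
ee_rot: [0.019, 1.0, -0.0, -0.002]
contact_force: [-3.6, 0.4, 6.7]
gripper_width: 48.5
```

```bash
python3 -c "
from lat import *
snap('wrist','w12');go(570,-54,-7);edges('w12')"
```

```text
pos [566.7 -55.8  -6.3] psi 87.84 w 48.6 F [-3.7 -0.8  6.8] t 20.3
tool shift cm [-0.33  0.19  0.07]
yaw block L,R [-1.68 -2.07] bed L,R [-1.98 -2.07]
530 block y mid -54.03 w 48.3 bed mid -53.41 w 148.2
570 block y mid -55.34 w 48.1 bed mid -54.82 w 148.1
620 block y mid -56.98 w 47.7 bed mid -56.59 w 148.1
near edge x 523.4 yaw -2.16
```

Emit:
{"op": "servo_tool", "data": {
  "rows": [
    {"fingers":4,"x":-0.3,"y":0.05,"z":-0.05,"turn":0},
    {"fingers":4,"x":-0.3,"y":0,"z":0,"turn":0},
    {"fingers":4,"x":-0.3,"y":0,"z":0,"turn":0},
    {"fingers":4,"x":-0.3,"y":0,"z":0,"turn":0},
    {"fingers":4,"x":-0.3,"y":0,"z":0,"turn":0},
    {"fingers":4,"x":-0.3,"y":0,"z":0,"turn":0},
    {"fingers":4,"x":0,"y":0,"z":0,"turn":0},
    {"fingers":4,"x":0,"y":0,"z":0,"turn":0}
  ]
}}

```text
clock: 20.97
position: [582.8, -55.8, -6.3]
ee_rot: [0.019, 1.0, -0.0, -0.004]
contact_force: [-9.5, 1.5, 9.3]
gripper_width: 48.5
```

```bash
cat > look.py <<'E'
from lat import *
def look(n):
    snap('wrist','w'+n);snap('side','s'+n);snap('scene','c'+n)
    go(570,-54,-7);edges('w'+n)
    for t in ('s'+n,'c'+n):
        w,im=cloud(t); q=sel(w,612,690,-125,-97,36,50); q2=sel(w,612,690,-20,10,38,48); print(t,'bar x ends',len(q),len(q2),q[:,0].min().round(1),q[:,0].max().round(1),q2[:,0].min().round(1),q2[:,0].max().round(1))
    a=cv2.imread(f'pics/s{n}.png')[185:265,215:335];cv2.imwrite(f'pics/s{n}c.png',cv2.resize(a,None,fx=6,fy=6,interpolation=cv2.INTER_CUBIC))
    a=cv2.imread(f'pics/c{n}.png')[180:270,190:330];cv2.imwrite(f'pics/c{n}c.png',cv2.resize(a,None,fx=5,fy=5,interpolation=cv2.INTER_CUBIC))
E
python3 -c "
from look import *
look('13')"
```

```text
pos [582.8 -55.8  -6.3] psi 87.83 w 48.8 F [-8.2  1.9  8.1] t 21.1167
tool shift cm [1.28 0.13 0.08]
yaw block L,R [-2.24 -2.66] bed L,R [-2.17 -2.11]
530 block y mid -53.26 w 48.5 bed mid -53.55 w 148.4
570 block y mid -54.97 w 48.2 bed mid -55.05 w 148.4
620 block y mid -57.1 w 47.9 bed mid -56.92 w 148.5
near edge x 539.6 yaw -2.34
s13 bar x ends 45 57 638.0 689.1 641.3 689.7
c13 bar x ends 33 83 650.9 689.2 639.0 690.0
```

View pics/s13c.png

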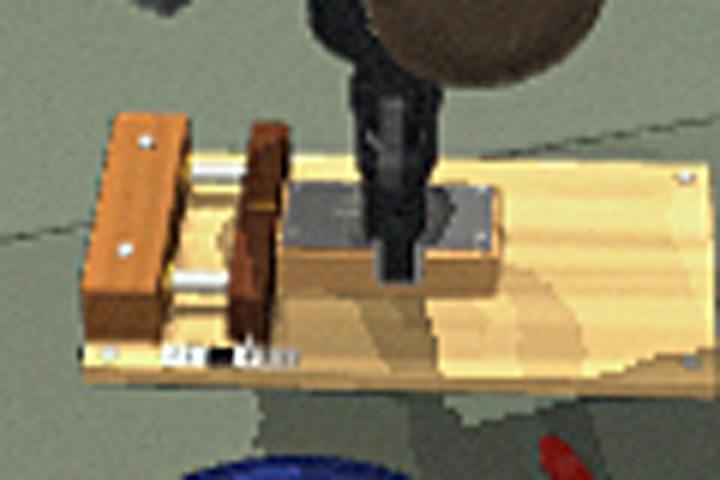

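It is in contact at the middle, and the bar is about 9 mm back. The pointer is at (248,345) in the crop and the black field at (218,355), so it needs another ~11 mm. I'll also ease off the downward load.

Emit:
{"op": "servo_tool", "data": {
  "rows": [
    {"fingers":4,"x":-0.2,"y":0,"z":-0.05,"turn":0},
    {"fingers":4,"x":-0.2,"y":0,"z":-0.05,"turn":0},
    {"fingers":4,"x":-0.2,"y":0,"z":0,"turn":0},
    {"fingers":4,"x":-0.2,"y":0,"z":0,"turn":0},
    {"fingers":4,"x":-0.2,"y":0,"z":0,"turn":0},
    {"fingers":4,"x":0,"y":0,"z":0,"turn":0},
    {"fingers":4,"x":0,"y":0,"z":0,"turn":0},
    {"fingers":4,"x":0,"y":0,"z":0,"turn":0}
  ]
}}

```text
clock: 21.78
position: [590.2, -56.1, -6.3]
ee_rot: [0.019, 1.0, -0.0, -0.006]
contact_force: [-12.3, 2.2, 8.4]
gripper_width: 48.5
```

```bash
python3 -c "
from look import *
look('14')"
```

```text
pos [590.2 -56.2  -6.2] psi 87.8 w 48.5 F [-12.3   3.5   7.9] t 21.9333
tool shift cm [2.02 0.14 0.1 ]
yaw block L,R [-2.1  -2.73] bed L,R [-2.22 -2.12]
530 block y mid -53.22 w 48.7 bed mid -53.52 w 148.4
570 block y mid -54.9 w 48.2 bed mid -55.03 w 148.4
620 block y mid -57.01 w 47.7 bed mid -56.92 w 148.5
near edge x 547.2 yaw -2.21
s14 bar x ends 46 57 644.2 688.8 649.0 689.3
c14 bar x ends 27 84 657.7 689.7 645.6 689.9
```

View pics/s14c.png

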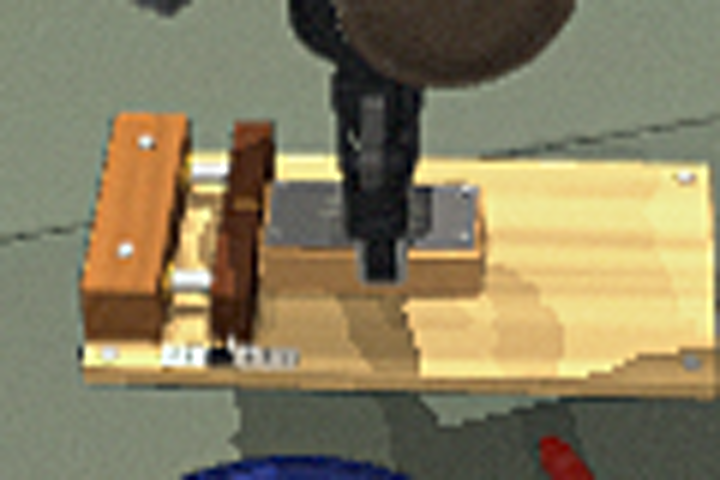

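View pics/c14c.png

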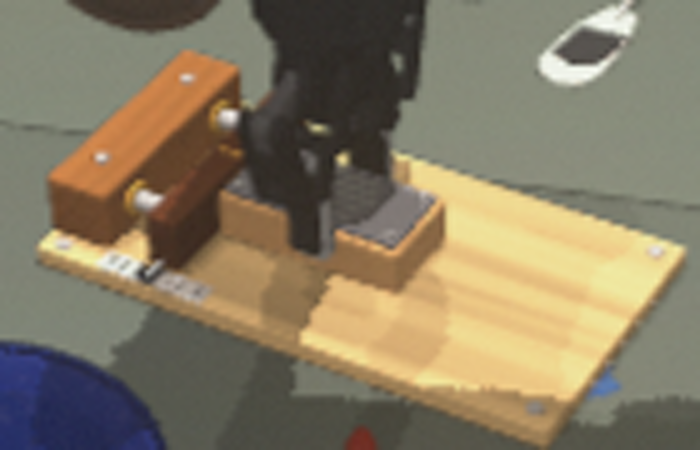

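```bash
cat > flat.py <<'E'
from lat import *
def flat(t):
    w,im=cloud(t); p=w[188:243,232:332].reshape(-1,3); p=p[(p[:,2]>35)&(p[:,2]<46)]
    A=np.c_[p[:,0]-p[:,0].mean(),p[:,1]-p[:,1].mean(),np.ones(len(p))]
    k=np.linalg.lstsq(A,p[:,2],rcond=None)[0]; b=w[20:150,200:350].reshape(-1,3);b=b[(b[:,2]>8)&(b[:,2]<16)]
    B=np.c_[b[:,0]-b[:,0].mean(),b[:,1]-b[:,1].mean(),np.ones(len(b))];kb=np.linalg.lstsq(B,b[:,2],rcond=None)[0]
    print(t,'top tilt deg x,y',np.degrees(k[:2]).round(2),'z',k[2].round(2),'at x',p[:,0].mean().round(),'bed',np.degrees(kb[:2]).round(2),kb[2].round(2))
E
python3 -c "
from flat import *
for n in (11,12,13,14): flat('w%d'%n)
s=arm.read_state();print(R.from_quat(s['ee_rot']).as_matrix().round(4),s['wrist_torque'])"
```

```text
w11 top tilt deg x,y [-0.58 -0.03] z 39.98 at x 530.0 bed [ 0.   -0.03] 11.94
w12 top tilt deg x,y [-0.58  0.05] z 39.98 at x 538.0 bed [-0.03 -0.04] 11.95
w13 top tilt deg x,y [-0.54  0.03] z 39.99 at x 554.0 bed [ 0.   -0.02] 11.94
w14 top tilt deg x,y [-0.65  0.08] z 39.99 at x 562.0 bed [ 0.01 -0.04] 11.95
[[-9.992e-01  3.830e-02 -1.290e-02]
 [ 3.830e-02  9.993e-01 -4.000e-04]
 [ 1.290e-02 -9.000e-04 -9.999e-01]] [1.00867715 3.24771472 0.21773906]
```

The block stays flat: its tilt is unchanged from when it lay free. The bar is ~17 mm back, so 3 mm more.

Emit:
{"op": "servo_tool", "data": {
  "rows": [
    {"fingers":4,"x":-0.15,"y":0,"z":-0.05,"turn":0},
    {"fingers":4,"x":-0.15,"y":0,"z":0,"turn":0},
    {"fingers":4,"x":-0.1,"y":0,"z":0,"turn":0},
    {"fingers":4,"x":0,"y":0,"z":0,"turn":0},
    {"fingers":4,"x":0,"y":0,"z":0,"turn":0},
    {"fingers":4,"x":0,"y":0,"z":0,"turn":0}
  ]
}}

```text
clock: 22.43
position: [593.1, -56.2, -6.2]
ee_rot: [0.019, 1.0, -0.0, -0.008]
contact_force: [-13.5, 3.3, 7.0]
gripper_width: 48.5
```

```bash
python3 -c "
from look import *
from flat import flat
look('15');flat('w15')"
```

```text
pos [593.1 -56.3  -6.2] psi 87.79 w 48.3 F [-13.8   3.9   7.1] t 22.5833
tool shift cm [2.31 0.14 0.11]
yaw block L,R [-1.92 -2.62] bed L,R [-2.11 -1.99]
530 block y mid -53.27 w 48.8 bed mid -53.49 w 148.4
570 block y mid -54.86 w 48.3 bed mid -54.92 w 148.5
620 block y mid -56.84 w 47.7 bed mid -56.71 w 148.6
near edge x 550.2 yaw -2.11
s15 bar x ends 46 57 647.1 688.9 651.5 689.7
c15 bar x ends 31 90 663.4 689.6 648.0 689.9
w15 top tilt deg x,y [-0.63 -0.03] z 40.04 at x 565.0 bed [ 0.02 -0.03] 11.95
```

View pics/s15c.png

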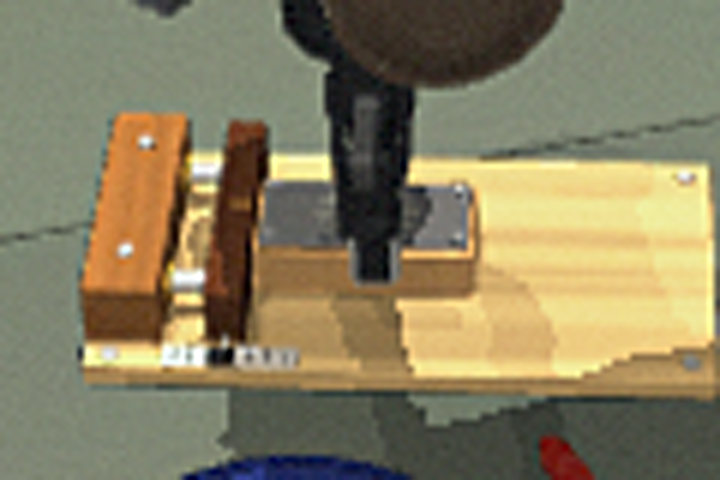

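View pics/c15c.png

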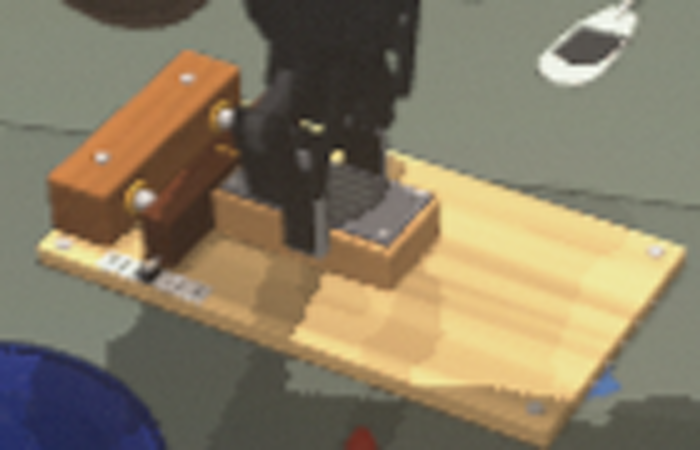

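The pointer stands over the black field in both views: side crop (225,348), scene crop (150,268). I'll make a short hold check, then hand in.

Emit:
{"op": "servo_tool", "data": {
  "rows": [
    {"fingers":4,"x":0,"y":0,"z":0,"turn":0},
    {"fingers":4,"x":0,"y":0,"z":0,"turn":0},
    {"fingers":4,"x":0,"y":0,"z":0,"turn":0},
    {"fingers":4,"x":0,"y":0,"z":0,"turn":0},
    {"fingers":4,"x":0,"y":0,"z":0,"turn":0},
    {"fingers":4,"x":0,"y":0,"z":0,"turn":0},
    {"fingers":4,"x":0,"y":0,"z":0,"turn":0},
    {"fingers":4,"x":0,"y":0,"z":0,"turn":0},
    {"fingers":4,"x":0,"y":0,"z":0,"turn":0},
    {"fingers":4,"x":0,"y":0,"z":0,"turn":0}
  ]
}}

```text
clock: 23.42
position: [593.1, -56.3, -6.2]
ee_rot: [0.019, 1.0, -0.0, -0.008]
contact_force: [-13.9, 3.7, 7.7]
gripper_width: 48.6
```

```bash
python3 -c "
from look import *
look('16')
print(arm.job_done())"
```

```text
pos [593.1 -56.3  -6.2] psi 87.79 w 48.7 F [-13.6   3.4   7.2] t 23.5667
tool shift cm [2.31 0.14 0.11]
yaw block L,R [-2.43 -2.53] bed L,R [-2.27 -2.21]
530 block y mid -53.17 w 48.4 bed mid -53.54 w 148.3
570 block y mid -54.9 w 48.3 bed mid -55.11 w 148.4
620 block y mid -57.07 w 48.2 bed mid -57.06 w 148.4
near edge x 550.2 yaw -2.29
s16 bar x ends 50 62 647.4 689.0 651.6 689.6
c16 bar x ends 30 81 663.5 689.7 647.5 689.6
the job is handed in; nothing more can be done
None
```

View pics/s16.png

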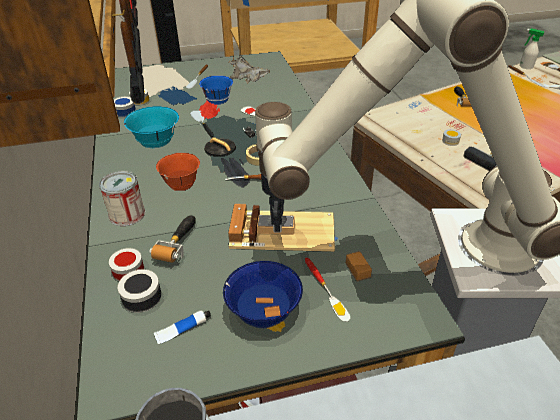

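Both offcuts are in the blue bowl. The printing block lies flat on the bed, plate up, and I handed the job in at about 23.6 s with the gripper still holding it pressed against the bar.

**Last checks**
- **Bar:** it is about 20 mm back (estimated from the block's near edge), and the pointer stands over the black field in both fixed views.
- **Alignment:** the block's sides read within about 0.3° of the bed. It is within 0.5 mm of the bed's middle, and its tilt is unchanged from when it lay released.
- **Hold:** the pose and force did not change over a further second of holding.

**What disagreed or went less cleanly**
- **Fingertip position:** the real fingertips sit about 28 mm behind the reported TCP. My first grip on the stepped offcut therefore closed in the air above it. I corrected the height from the pictures and the second grip held.
- **Force reading:** the wrist shows about 13.7 N along x rather than 10 N. I put the extra roughly 3.7 N down to drag on the bed, which is what it read while sliding before contact. It also shows about 7 N downward load and 3.5 N sideways.

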